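# Lay down the sample cartons and give each its temperature logger

### The arm

A 7-joint arm with a two-finger parallel gripper is mounted at the origin on the work surface. World frame = base frame: x ahead of the robot, y to its left, z up, the work surface at z = 0. Lengths are in m, angles in rad, forces in N, time in s.
With the tool pointing down it reaches from about 0.4 to 0.85 m from the base axis. Payload 4.5 kg.
Tool frame: the origin (TCP) lies at the very end of the fingers, on their centre line; the grasp point (between the pads) lies 19 mm behind it (r.grip_depth is the z of the grasp point in the tool frame, in m); z points along the fingers, y is the line along which they close (so a half turn about z gives the same grasp; the last joint's range is limited). The gripper opens to 88 mm and grips with 3 to 60 N. Pads are 18 mm wide; open, the fingers measure 123 mm over their backs; the gripper's body (75 mm by 187 mm) begins 45 mm behind the grasp point.
Start: joints at [-1.139, 0.689, -0.195, 1.565, 0.157, 0.902, -0.215], TCP at [0.242, 0.576, 0.239] pointing down, gripper open.
Joint ranges: [-3.01, 3.01], [-0.46, 2.08], [-1.47, 1.51], [0.13, 2.56], [-1, 4.14], [0.04, 2.09], [-2.66, 2.66]. Speed limits (rad/s): [2.57, 2.57, 3.14, 3.14, 3.14, 3.14, 3.14].

### API

Orientations are given as a unit quaternion [x, y, z, w].
In Python, from plant import r gives the robot as it stands.
- The arm moves only by the shell command python3 steer.py 'ROWS' [FORCE]. ROWS is a JSON list that holds a single list of rows (three levels of brackets), with 1 to 10 rows, each of 7 numbers: the opening from 0.0 (shut) to 1.0 (fully open), then dx, dy, dz in m, then a rotation vector rx, ry, rz in rad; each row is the pose to reach, as a shift and turn from the pose commanded when the command began, along the tool's axes at that moment; what a row does not reach only later rows make up. A row lasts 1/10 s, in which the tool goes at most 0.05 m and 0.15 rad, less where a joint would pass 70% of its speed; a pose out of reach is approached as far as the arm can. The fingers move at their own pace and stop on an object; FORCE is the grip in N (left out, the last holds). Time passes only in rows, so rows that do not move let the fingers close. It prints the time, the measured TCP pose, the force, the opening and the grip force at its end. Input that does not fit is refused with a message, and nothing moves.
- r.get_state(): the state, without advancing time (a new reading comes with each control period).
- r.snapshot(name): name is "scene" or "side" or "wrist"; returns the picture (384x512x3 uint8, red, green, blue); there is no depth.
- r.camera_params(name): a dict with "fx", "fy", "cx", "cy" (pixels), "rvec" (rotation vector, rad) and "tvec" (3), from world to camera coordinates, as OpenCV has them. Camera axes: x right, y down, z forward; pixel columns grow to the right and rows downward; lengths in m; the calibration is good to about 2 mm. A picture is of the moment at which its call begins: read the wrist's pose just before it. camera_params takes no time and is no camera call; for the wrist camera it gives the pose at the moment of the call.
- r.finish_job(): hands the job in; it is judged then, once.
The state is a dict: "clock": time; "q": joint angles; "qd": joint speeds; "joint_torque": joint torques, N m; "tool_pos": TCP position; "eef_rot": TCP orientation; "contact_force": force on the tool from outside, world axes, zero at the start; "moment": the same for the moment, N m; "opening": opening from 0.0 (shut) to 1.0 (fully open); "finger_force": force on a finger pad.
Only numpy, scipy, OpenCV 4.12 (cv2) and the standard library are available. Lean on these libraries where they do the work, as an engineer would, in place of code of your own. Each camera call takes 0.05 s, during which the arm holds its last target. There are 200 camera calls.

### The job

Get the outgoing sample cartons ready: slide every standing carton up against the near edge of the rubber mat and tip it over onto the mat, so that it lies flat there with its label up and its base end still at that edge. Then fetch one temperature logger for each carton from the dock - push the bay's ejector slide fully forward so that the logger comes out, and take it - and lay it flat, display up, in the middle of the carton's label. Loggers that are not needed stay home in their bays, and the beaker, the bottle and the timer are left alone.

Things in the scene. Friction and masses are not known exactly. Their poses are not given: they have to be found in the camera images.
- mat: Black rubber packing mat, fixed, 220 (x) by 480 (y) by 6 mm thick. Origin: centre of its underside, on the bench. Its x axis points away from the standing cartons: its straight near edge, a 6 mm step that stops a carton's base, is at x = -110 mm in its frame. Cardboard slides on the smooth steel bench (friction about 0.35); the rubber grips it (about 0.8).
- carton0: Cardboard carton 100 (own x) by 95 (y) by 160 mm (z), 0.35 to 0.7 kg, too wide to grip, standing on end 15 to 50 mm short of the mat's near edge; two or three are present. Origin: centre of the end it stands on; z: along its height. The label is on its -x face, turned away from the mat at the start; lying label up, its x axis points down and its z axis away over the mat.
- carton0_label (a point): Centre of the white paper label (75 by 110 mm) on the carton's -x face, at (-50, 0, 80) mm in the carton's frame. When the carton lies on the mat, label up, this point is 106 mm above the bench.
- carton1: Cardboard carton 100 (own x) by 95 (y) by 160 mm (z), 0.35 to 0.7 kg, too wide to grip, standing on end 15 to 50 mm short of the mat's near edge; two or three are present. Origin: centre of the end it stands on; z: along its height. The label is on its -x face, turned away from the mat at the start; lying label up, its x axis points down and its z axis away over the mat.
- carton1_label (a point): Centre of the white paper label (75 by 110 mm) on the carton's -x face, at (-50, 0, 80) mm in the carton's frame. When the carton lies on the mat, label up, this point is 106 mm above the bench.
- carton2: Cardboard carton 100 (own x) by 95 (y) by 160 mm (z), 0.35 to 0.7 kg, too wide to grip, standing on end 15 to 50 mm short of the mat's near edge; two or three are present. Origin: centre of the end it stands on; z: along its height. The label is on its -x face, turned away from the mat at the start; lying label up, its x axis points down and its z axis away over the mat.
- carton2_label (a point): Centre of the white paper label (75 by 110 mm) on the carton's -x face, at (-50, 0, 80) mm in the carton's frame. When the carton lies on the mat, label up, this point is 106 mm above the bench.
- dock: White read-out dock, fixed, 160 (x) by 250 (y) by 55 mm high; three bays at y = -78, 0 and +78 mm in its frame. Origin: centre of its underside. Its front with the bay mouths, x = -80 mm, faces the robot. Each bay is a level channel 57 mm wide, 13 mm high, floor 30 mm above the bench. A logger in its bay is recessed 4 mm behind the front and can not be gripped.
- logger0: White card-shaped temperature logger, 86 (own x) by 54 (own y) by 10 mm thick, 60 g, with a dark display on its top. Origin: centre of its underside, z up out of the display. At the start it lies in the dock's bay at y = -78 mm, origin at x = -33 mm, z = 30 mm in the dock's frame, its long axis along the bay and its display under a clear window.
- eject0 (a joint): Spring ejector slide of the dock's bay at y = -78 mm: 0 at rest (rear), 0.040 m fully forward, towards the bay's mouth (the dock's -x). Takes about 2 N at the start, 7 N at full travel, and springs back when released. It pushes the logger ahead of it: after full travel the logger sticks out about 35 mm from the dock's front and stays there.
- eject0_tab (a point): Middle of the rear (+x) face of that ejector slide's thumb tab, the face to push on. The tab stands on the dock's top: 32 mm wide (y), 8 mm thick (x), from 55 to 81 mm above the bench; this point is 68 mm above the bench and moves with the slide.
- logger1: White card-shaped temperature logger, 86 (own x) by 54 (own y) by 10 mm thick, 60 g, with a dark display on its top. Origin: centre of its underside, z up out of the display. At the start it lies in the dock's bay at y = 0 mm, origin at x = -33 mm, z = 30 mm in the dock's frame, its long axis along the bay and its display under a clear window.
- eject1 (a joint): Spring ejector slide of the dock's bay at y = 0 mm: 0 at rest (rear), 0.040 m fully forward, towards the bay's mouth (the dock's -x). Takes about 2 N at the start, 7 N at full travel, and springs back when released. It pushes the logger ahead of it: after full travel the logger sticks out about 35 mm from the dock's front and stays there.
- eject1_tab (a point): Middle of the rear (+x) face of that ejector slide's thumb tab, the face to push on. The tab stands on the dock's top: 32 mm wide (y), 8 mm thick (x), from 55 to 81 mm above the bench; this point is 68 mm above the bench and moves with the slide.
- logger2: White card-shaped temperature logger, 86 (own x) by 54 (own y) by 10 mm thick, 60 g, with a dark display on its top. Origin: centre of its underside, z up out of the display. At the start it lies in the dock's bay at y = +78 mm, origin at x = -33 mm, z = 30 mm in the dock's frame, its long axis along the bay and its display under a clear window.
- eject2 (a joint): Spring ejector slide of the dock's bay at y = +78 mm: 0 at rest (rear), 0.040 m fully forward, towards the bay's mouth (the dock's -x). Takes about 2 N at the start, 7 N at full travel, and springs back when released. It pushes the logger ahead of it: after full travel the logger sticks out about 35 mm from the dock's front and stays there.
- eject2_tab (a point): Middle of the rear (+x) face of that ejector slide's thumb tab, the face to push on. The tab stands on the dock's top: 32 mm wide (y), 8 mm thick (x), from 55 to 81 mm above the bench; this point is 68 mm above the bench and moves with the slide.
- beaker: Bystander: empty glass beaker, 72 mm across, 95 mm high, standing behind the dock. Origin: centre of its foot.
- reagent: Bystander: white reagent bottle with a cap, 68 mm across, 120 mm high, standing behind the dock. Origin: centre of its foot.
- timer: Bystander: small lab timer, 60 by 70 by 22 mm, lying on the bench nearer the robot, between dock and cartons. Origin: centre of its underside.

How it is judged:
By the outcome, as a careful person would: the job done as asked, in the order asked, and still so for the second after the job is handed in, with the robot touching nothing.
Of carton0, carton1, carton2 only 2 to 3 are there at a start; the rules pass over those that are not, and their reading is None.
At some moment in a run one of carton0, carton1, carton2 may be knocked a few centimetres aside while the robot is not near it.
Once in a run the grip may slacken for a moment while it holds something.
It also fails if it takes over 210 s, if anything falls off the work surface, if the arm or the gripper's body presses on something with over 40 N, if the wrist force passes 120 N, or if a joint passes its speed limit or range.

## Working session

There is one attempt and no reset: what is moved stays moved. The work goes in short steps, Python scripts to look and compute and a shell command to move; the robot and the scene stay as the last step left them, time stands still between calls to the robot, and variables do not carry over. Pictures are saved under pics/ and viewed, at most 14 in all, crops included, and the job is handed in when it is done.

```bash
ls; mkdir -p pics
python3 - <<'E'
from plant import r
import cv2,numpy as np
a=[r.snapshot(n)[:,:,::-1] for n in("scene","side")]
for n,i in zip(("scene","side"),a): cv2.imwrite(f"pics/{n}0.png",i)
for n in("scene","side"): print(n,r.camera_params(n))
s=r.get_state();print(s["tool_pos"],s["eef_rot"],r.grip_depth)
print(r.camera_params("wrist"))
E
```

```text
pics
plant.py
steer.py
scene {'fx': 420.05039430563903, 'fy': 420.05039430563903, 'cx': 254.6526358847996, 'cy': 198.56117460998402, 'rvec': array([ 0.85006726,  2.62457844, -1.01125951]), 'tvec': array([ 0.46944214, -0.15002011,  1.47258597])}
side {'fx': 460.3709450254492, 'fy': 460.3709450254492, 'cx': 254.8917106105648, 'cy': 189.35861762800118, 'rvec': array([ 1.96687486, -1.34547641,  0.59021714]), 'tvec': array([-0.24584065,  0.38811771,  1.06449439])}
[0.24194694 0.57565542 0.23800888] [ 1.97553079e-01  9.80291853e-01 -8.08804504e-04 -9.43900907e-05] -0.0187
{'fx': 346.0080634849409, 'fy': 346.0080634849409, 'cx': 257.9476674270839, 'cy': 187.70139688952875, 'rvec': array([-2.38769014, -1.58587876, -0.25268868]), 'tvec': array([-0.62395697, -0.04282578,  0.39019149])}
```

View pics/scene0.png

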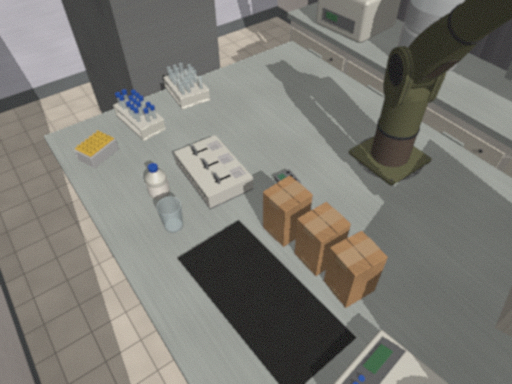

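View pics/side0.png

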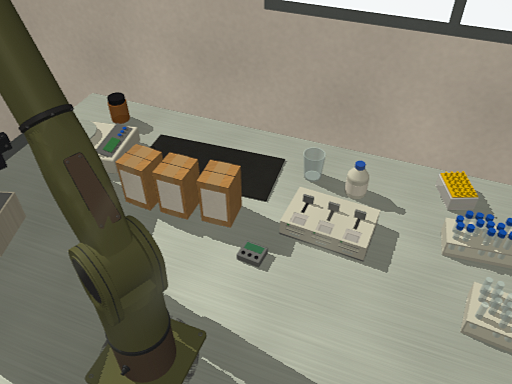

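The scene shows three cartons with tops at about (288,190), (323,222), (356,254). The mat's near edge runs from (238,222) to (355,335), the dock is at about (212,168), and the timer is at (285,177). The side view shows the labels, with the timer at (252,253).

Next I'll enlarge both views with edges for accurate corner picking.

```bash
cat > h.py <<'E'
from plant import r
import cv2,numpy as np
from scipy.spatial.transform import Rotation as R
def cam(n):
    c=r.camera_params(n); return np.array([[c['fx'],0,c['cx']],[0,c['fy'],c['cy']],[0,0,1]]),R.from_rotvec(c['rvec']).as_matrix(),c['tvec']
def ray(c,uv):
    K,M,t=c; d=np.linalg.inv(K)@np.array([*uv,1.]); return -M.T@t,M.T@d
def onz(c,uv,z):
    o,d=ray(c,uv); return o+d*(z-o[2])/d[2]
def tri(c1,u1,c2,u2):
    o1,d1=ray(c1,u1);o2,d2=ray(c2,u2)
    s=np.linalg.lstsq(np.c_[d1,-d2],o2-o1,rcond=None)[0]
    p,q=o1+d1*s[0],o2+d2*s[1]; return (p+q)/2,np.linalg.norm(p-q)
def proj(c,P):
    K,M,t=c; p=K@(M@np.asarray(P)+t); return p[:2]/p[2]
def tool():
    s=r.get_state(); return np.array(s['tool_pos']),R.from_quat(s['eef_rot'])
E
python3 - <<'E'
import cv2,numpy as np
from scipy import ndimage
for n,(x0,y0,w,h) in {"scene":(165,125,230,190),"side":(105,130,285,145)}.items():
    i=cv2.imread(f"pics/{n}0.png"); k=800//w if n=="scene" else 2.8
    c=cv2.resize(i[y0:y0+h,x0:x0+w],None,fx=k,fy=k,interpolation=cv2.INTER_CUBIC)
    for g in range(0,400,20):
        for ax,o in((0,x0),(1,y0)):
            p=int((g-(o%20 and (o%20))+0.5)*k)+0
            v=o+ (g-o%20)
            if v<o: continue
            if ax==0 and p<c.shape[1]: cv2.line(c,(p,0),(p,6),(0,0,255),1);cv2.putText(c,str(v),(p,16),0,.35,(0,0,255))
            if ax==1 and p<c.shape[0]: cv2.line(c,(0,p),(6,p),(0,0,255),1);cv2.putText(c,str(v),(8,p),0,.35,(0,0,255))
    cv2.imwrite(f"pics/{n}0z.png",c); print(c.shape)
i=cv2.imread("pics/scene0.png"); m=(i.max(2)<45).astype(np.uint8)
l,k=ndimage.label(m)
for j in range(1,k+1):
    if (l==j).sum()>1500:
        ct=cv2.findContours((l==j).astype(np.uint8),0,2)[0][0]; hull=cv2.convexHull(ct)
        print((l==j).sum(),cv2.approxPolyDP(hull,3,True)[:,0].tolist())
E
```

```text
(570, 690, 3)
(406, 798, 3)
8814 [[181, 257], [238, 222], [354, 337], [312, 375], [299, 383], [280, 383]]
```

View pics/scene0z.png

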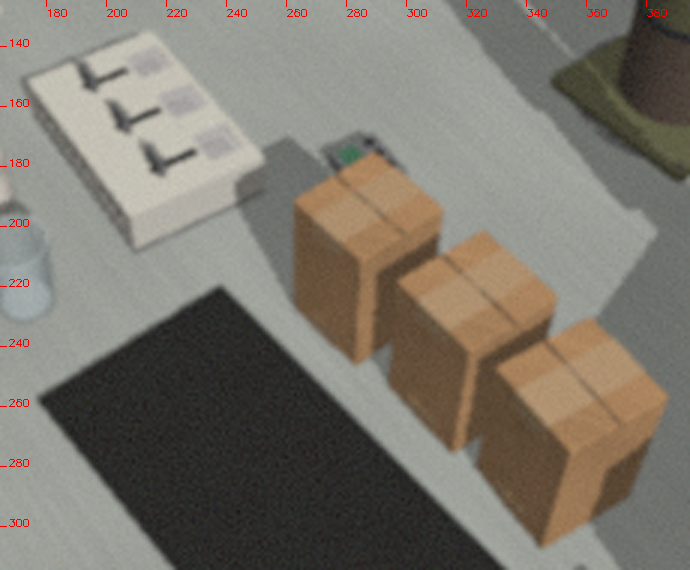

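View pics/side0z.png

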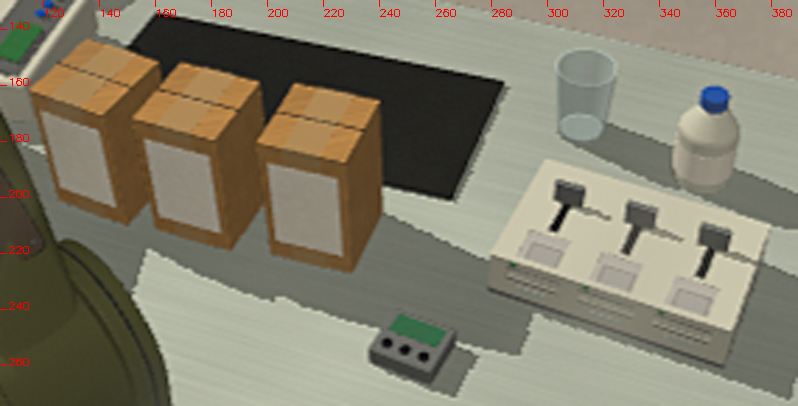

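Both zooms are readable. In the scene zoom the carton top corners are A (294,203), (375,153), (443,210), (361,262), with B and C similar below. The dock top corners are (24,82), (150,30), (265,160), (133,217). The side zoom shows the matching corners, with the labels facing the robot.

```bash
cat > m0.py <<'E'
from h import *
S,D=cam("scene"),cam("side")
s=lambda p:(165+p[0]/3-.33,125+p[1]/3-.33); d=lambda p:(105+p[0]/2.8-.32,130+p[1]/2.8-.32)
# order: scene left(mat,dock side?) top right bottom ; side matching
sc={'A':[(294,203),(375,153),(443,210),(361,262)],'B':[(397,279),(485,231),(557,297),(470,353)],'C':[(496,367),(590,318),(667,399),(570,455)],'dock':[(24,82),(150,30),(265,160),(133,217)]}
sd={'A':[(380,101),(345,162),(257,145),(294,83)],'B':[(261,83),(215,142),(133,116),(178,62)],'C':[(160,65),(100,115),(32,92),(88,39)],'dock':[(770,226),(728,331),(488,257),(547,158)]}
for k in sc:
    P=[tri(S,s(a),D,d(b)) for a,b in zip(sc[k],sd[k])]
    print(k,np.round([p[0] for p in P],3).tolist(),np.round([p[1] for p in P],3))
    z=.055 if k=='dock' else .16
    for n,Q in(("sc",[onz(S,s(a),z) for a in sc[k]]),("sd",[onz(D,d(a),z) for a in sd[k]])):
        Q=np.array(Q); e=Q[1]-Q[0]+Q[2]-Q[3]; f=Q[2]-Q[1]+Q[3]-Q[0]
        print('  ',n,Q.mean(0).round(4),'len',np.linalg.norm(e[:2]/2).round(3),np.linalg.norm(f[:2]/2).round(3),'ang',np.degrees(np.arctan2(e[1],e[0])).round(1),np.degrees(np.arctan2(f[1],f[0])).round(1))
print('mat sc',np.round([onz(S,p,.006)[:2] for p in [(180.5,257.5),(238.5,221.5),(354.5,337),(299,383),(312,375)]],3).tolist())
print('mat sd',np.round([onz(D,d(p),.006)[:2] for p in [(505,83),(454,200),(165,14)]],3).tolist())
E
python3 m0.py
```

```text
A [[0.544, -0.005, 0.157], [0.445, -0.011, 0.158], [0.439, 0.082, 0.156], [0.539, 0.089, 0.159]] [0.003 0.001 0.    0.   ]
   sc [0.493  0.0408 0.16  ] len 0.099 0.092 ang -176.9 92.9
   sd [0.4892 0.0369 0.16  ] len 0.101 0.094 ang -176.3 94.0
B [[0.526, 0.121, 0.159], [0.427, 0.123, 0.157], [0.43, 0.218, 0.16], [0.527, 0.219, 0.159]] [0.001 0.002 0.    0.002]
   sc [0.478  0.1714 0.16  ] len 0.098 0.094 ang 179.0 89.2
   sd [0.4759 0.1696 0.16  ] len 0.098 0.098 ang -179.6 88.1
C [[0.518, 0.239, 0.156], [0.421, 0.251, 0.158], [0.43, 0.342, 0.155], [0.529, 0.335, 0.157]] [0.001 0.002 0.003 0.001]
   sc [0.4764 0.2932 0.16  ] len 0.098 0.095 ang 174.9 84.3
   sd [0.4713 0.2885 0.16  ] len 0.098 0.092 ang 174.3 84.0
dock [[0.621, -0.414, 0.051], [0.46, -0.402, 0.055], [0.473, -0.153, 0.05], [0.632, -0.164, 0.055]] [0.003 0.003 0.    0.004]
   sc [ 0.548  -0.2812  0.055 ] len 0.159 0.252 ang 176.2 87.3
   sd [ 0.5441 -0.2833  0.055 ] len 0.162 0.247 ang 175.9 86.7
mat sc [[0.799, -0.052], [0.592, -0.063], [0.566, 0.406], [0.745, 0.411], [0.71, 0.415]]
mat sd [[0.803, -0.062], [0.583, -0.076], [0.781, 0.406]]
```

```bash
cat > go.py <<'E'
import sys
from h import *
# usage: go.py x y z yaw_of_tool_y_deg ; prints tool-frame shift + rotvec from measured pose (tool vertical)
x,y,z,a=map(float,sys.argv[1:5]); a=np.radians(a)
p,q=tool(); Y=np.array([np.cos(a),np.sin(a),0]);Z=np.array([0,0,-1.]);T=R.from_matrix(np.c_[np.cross(Y,Z),Y,Z])
print('pos',p.round(4),'shift',q.inv().apply([x,y,z]-p).round(4),'rot',(q.inv()*T).as_rotvec().round(4), 't',r.get_state()['clock'])
E
python3 go.py .392 .2955 .22 93.1
python3 - <<'E'
from h import *
S,D=cam("scene"),cam("side")
print('timer',tri(S,(165+350/3,125+152/3),D,(105+418/2.8,130+328/2.8)))
# tabs tops (scene zoom) vs side zoom : centres of tab
for a,b in [((88,76),(715,237)),((120,117),(640,214)),((155,158),(569,193))]:
    print('tab',tri(S,(165+a[0]/3,125+a[1]/3),D,(105+b[0]/2.8,130+b[1]/2.8)))
print('beaker foot',onz(D,(105+580/2.8,130+130/2.8),0),'bottle',onz(D,(105+703/2.8,130+182/2.8),0))
E
```

```text
pos [0.2419 0.5757 0.238 ] shift [-0.2468 -0.2001  0.0184] rot [-1.600e-03 -2.000e-04 -4.518e-01] t 0.1
timer (array([ 0.37816857, -0.11855516,  0.02905387]), np.float64(0.008574229740469898))
tab (array([ 0.56561766, -0.36409213,  0.06612204]), np.float64(0.0022433445882222443))
tab (array([ 0.57115617, -0.28499059,  0.06623649]), np.float64(0.0016651858067764183))
tab (array([ 0.57429743, -0.20788157,  0.0675019 ]), np.float64(0.0009727388518908073))
beaker foot [ 0.7553358  -0.17340118  0.        ] bottle [ 0.71766731 -0.32949137  0.        ]
```

```bash
python3 steer.py '[[[0.5, -0.247, -0.2, 0.018, 0, 0, -0.452], [0.5, -0.247, -0.2, 0.018, 0, 0, -0.452], [0.5, -0.247, -0.2, 0.018, 0, 0, -0.452], [0.5, -0.247, -0.2, 0.018, 0, 0, -0.452], [0.5, -0.247, -0.2, 0.018, 0, 0, -0.452], [0.5, -0.247, -0.2, 0.018, 0, 0, -0.452], [0.5, -0.247, -0.2, 0.018, 0, 0, -0.452], [0.5, -0.247, -0.2, 0.018, 0, 0, -0.452], [0.5, -0.247, -0.2, 0.018, 0, 0, -0.452]]]'; python3 go.py .392 .2955 .108 93.1
```

```text
clock: 1.0
tool_pos: [0.392, 0.297, 0.2207]
eef_rot: [-0.027, 1.0, 0.001, -0.0]
contact_force: [-0.1, 0.0, -0.6]
opening: 0.501
finger_force: 0.0
pos [0.392  0.297  0.2207] shift [ 1.000e-04 -1.700e-03  1.127e-01] rot [ 0.0012 -0.0003  0.0003] t 1.0
```

```bash
python3 steer.py '[[[0.5, 0, -0.002, 0.05, 0, 0, 0], [0.5, 0, -0.002, 0.1, 0, 0, 0], [0.5, 0, -0.002, 0.112, 0, 0, 0], [0.5, -0.01, -0.002, 0.112, 0, 0, 0], [0.5, -0.018, -0.002, 0.112, 0, 0, 0], [0.5, -0.024, -0.002, 0.112, 0, 0, 0], [0.5, -0.03, -0.002, 0.112, 0, 0, 0], [0.5, -0.036, -0.002, 0.112, 0, 0, 0]]]'; python3 steer.py '[[[0.5, -0.004, 0, 0, 0, 0, 0], [0.5, -0.008, 0, 0, 0, 0, 0], [0.5, -0.012, 0, 0, 0, 0, 0], [0.5, -0.016, 0, 0, 0, 0, 0], [0.5, -0.02, 0, 0, 0, 0, 0], [0.5, -0.023, 0, 0, 0, 0, 0], [0.5, -0.026, 0, 0, 0, 0, 0]]]'
python3 - <<'E'
from h import *
a=r.snapshot("scene");b=r.snapshot("side")
k=np.hstack([cv2.resize(a[150:345,200:400],(400,390)),cv2.resize(b[130:325,105:305],(400,390))])
cv2.imwrite("pics/c1.png",k[:,:,::-1])
E
```

```text
clock: 1.8
tool_pos: [0.4292, 0.2962, 0.1096]
eef_rot: [-0.027, 1.0, 0.0, 0.0]
contact_force: [-1.5, -0.6, 0.0]
opening: 0.497
finger_force: 0.8
clock: 2.5
tool_pos: [0.4545, 0.2976, 0.1087]
eef_rot: [-0.027, 1.0, 0.0, -0.0]
contact_force: [-1.6, -0.6, 0.8]
opening: 0.503
finger_force: 1.0
```

View pics/c1.png

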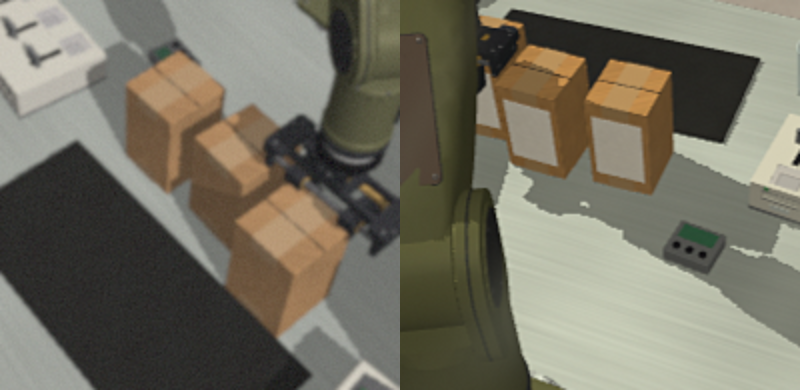

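The carton is sliding and squaring up. Its base is close to the mat edge, with the front corner at about (280,335) in the left crop. I'll continue to the stop.

```bash
for i in 1 2 3 4; do python3 steer.py '[[[0.5, -0.0025, 0, 0, 0, 0, 0], [0.5, -0.004, 0, 0, 0, 0, 0]]]' | grep -E "pos|contact"; done
```

```text
tool_pos: [0.457, 0.2975, 0.1086]
contact_force: [-5.3, 0.2, 2.0]
tool_pos: [0.4609, 0.2978, 0.1086]
contact_force: [-5.2, -1.3, 2.4]
tool_pos: [0.465, 0.298, 0.1086]
contact_force: [-5.1, 0.3, 3.7]
tool_pos: [0.4693, 0.2983, 0.1087]
contact_force: [-4.7, -0.9, 4.0]
```

```bash
python3 steer.py '[[[0.5, -0.006, 0, -0.008, 0, 0, 0], [0.5, -0.012, 0, -0.016, 0, 0, 0], [0.5, -0.019, 0, -0.022, 0, 0, 0], [0.5, -0.027, 0, -0.026, 0, 0, 0], [0.5, -0.035, 0, -0.029, 0, 0, 0], [0.5, -0.043, 0, -0.032, 0, 0, 0], [0.5, -0.051, 0, -0.035, 0, 0, 0], [0.5, -0.059, 0, -0.037, 0, 0, 0], [0.5, -0.065, 0, -0.038, 0, 0, 0], [0.5, -0.07, 0, -0.039, 0, 0, 0]]]';python3 steer.py '[[[0.5, -0.006, 0, 0, 0, 0, 0], [0.5, -0.012, 0, 0, 0, 0, 0], [0.5, -0.018, 0, 0, 0, 0, 0], [0.5, -0.022, 0, 0, 0, 0, 0], [0.5, -0.022, 0, 0, 0, 0, 0], [0.5, 0.03, 0, -0.05, 0, 0, 0], [0.5, 0.1, 0, -0.08, 0, 0, 0], [0.5, 0.15, 0, -0.08, 0, 0, 0]]]'
python3 - <<'E'
from h import *
a=r.snapshot("scene");b=r.snapshot("side")
k=np.hstack([cv2.resize(a[150:345,200:400],(400,390)),cv2.resize(b[130:325,105:305],(400,390))])
cv2.imwrite("pics/c2.png",k[:,:,::-1])
E
```

```text
clock: 4.4
tool_pos: [0.5409, 0.3021, 0.1476]
eef_rot: [-0.027, 1.0, -0.0, 0.0]
contact_force: [-0.0, 0.2, -0.2]
opening: 0.501
finger_force: 0.0
clock: 5.2
tool_pos: [0.4331, 0.2971, 0.2189]
eef_rot: [-0.026, 1.0, 0.001, 0.001]
contact_force: [0.2, 0.6, 0.7]
opening: 0.5
finger_force: 0.0
```

View pics/c2.png

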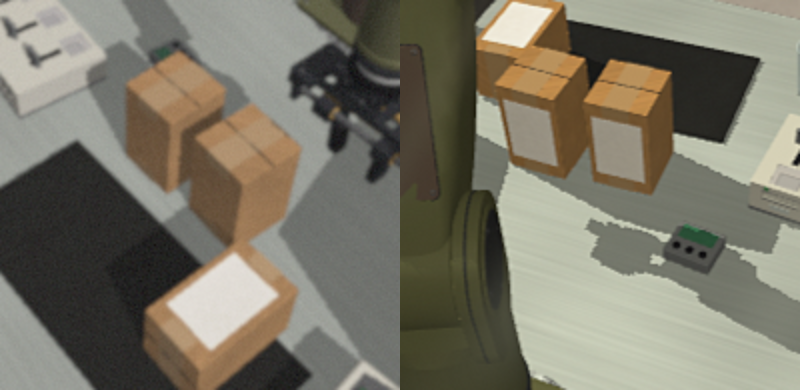

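Carton C lies flat on the mat, label up (label centre at about (222,300) in the left crop). B and A are unmoved. B is next.

```bash
python3 go.py .395 .1715 .108 93.1
```

```text
pos [0.4263 0.2963 0.2188] shift [ 0.0385 -0.1225  0.1112] rot [-0.0015 -0.0043  0.008 ] t 5.3
```

```bash
python3 steer.py '[[[0.5, 0.038, -0.04, 0, 0, 0, 0], [0.5, 0.038, -0.08, 0, 0, 0, 0], [0.5, 0.038, -0.122, 0, 0, 0, 0], [0.5, 0.038, -0.122, 0.05, 0, 0, 0], [0.5, 0.038, -0.122, 0.1, 0, 0, 0], [0.5, 0.038, -0.122, 0.111, 0, 0, 0], [0.5, 0.038, -0.122, 0.111, 0, 0, 0]]]'; python3 go.py .464 .1745 .108 93.1
```

```text
clock: 6.0
tool_pos: [0.4015, 0.172, 0.1045]
eef_rot: [-0.027, 1.0, -0.001, -0.002]
contact_force: [-0.2, -0.1, 0.7]
opening: 0.499
finger_force: 0.0
pos [0.4015 0.172  0.1045] shift [-0.0625 -0.0009 -0.0038] rot [-0.0022 -0.0034  0.0005] t 6.0
```

```bash
python3 steer.py '[[[0.5, -0.006, 0, -0.004, 0, 0, 0], [0.5, -0.012, 0, -0.004, 0, 0, 0], [0.5, -0.018, 0, -0.004, 0, 0, 0], [0.5, -0.024, 0, -0.004, 0, 0, 0], [0.5, -0.03, 0, -0.004, 0, 0, 0], [0.5, -0.036, 0, -0.004, 0, 0, 0], [0.5, -0.042, 0, -0.004, 0, 0, 0], [0.5, -0.047, 0, -0.004, 0, 0, 0], [0.5, -0.052, 0, -0.004, 0, 0, 0]]]'|grep -E "pos|contact"; for i in 1 2 3 4 5; do python3 steer.py '[[[0.5, -0.0025, 0, 0, 0, 0, 0], [0.5, -0.004, 0, 0, 0, 0, 0]]]' | grep -E "pos|contact"; done
```

```text
tool_pos: [0.4544, 0.1753, 0.1103]
contact_force: [-1.6, 0.5, 1.5]
tool_pos: [0.4583, 0.1756, 0.1103]
contact_force: [-1.9, 0.3, 1.0]
tool_pos: [0.4622, 0.1758, 0.1103]
contact_force: [-3.1, -0.5, 1.4]
tool_pos: [0.4649, 0.1757, 0.1103]
contact_force: [-5.3, -0.0, 3.2]
tool_pos: [0.469, 0.1759, 0.1103]
contact_force: [-5.1, -0.1, 3.1]
tool_pos: [0.4733, 0.1762, 0.1103]
contact_force: [-5.5, 0.1, 3.3]
```

```bash
python3 steer.py '[[[0.5, -0.006, 0, -0.008, 0, 0, 0], [0.5, -0.012, 0, -0.016, 0, 0, 0], [0.5, -0.019, 0, -0.022, 0, 0, 0], [0.5, -0.027, 0, -0.026, 0, 0, 0], [0.5, -0.035, 0, -0.029, 0, 0, 0], [0.5, -0.043, 0, -0.032, 0, 0, 0], [0.5, -0.051, 0, -0.035, 0, 0, 0], [0.5, -0.059, 0, -0.037, 0, 0, 0], [0.5, -0.065, 0, -0.038, 0, 0, 0], [0.5, -0.07, 0, -0.039, 0, 0, 0]]]'|grep -E "pos|contact";python3 steer.py '[[[0.5, -0.006, 0, 0, 0, 0, 0], [0.5, -0.012, 0, 0, 0, 0, 0], [0.5, -0.018, 0, 0, 0, 0, 0], [0.5, -0.022, 0, 0, 0, 0, 0], [0.5, -0.022, 0, 0, 0, 0, 0], [0.5, 0.03, 0, -0.05, 0, 0, 0], [0.5, 0.08, 0, -0.08, 0, 0, 0], [0.5, 0.13, 0, -0.08, 0, 0, 0], [0.5, 0.13, 0, -0.08, 0, 0, 0]]]'
python3 - <<'E'
from h import *
a=r.snapshot("scene");b=r.snapshot("side")
k=np.hstack([cv2.resize(a[150:345,200:400],(400,390)),cv2.resize(b[130:325,105:305],(400,390))])
cv2.imwrite("pics/c3.png",k[:,:,::-1])
E
python3 go.py .402 .038 .108 93.1
```

```text
tool_pos: [0.5447, 0.1802, 0.1493]
contact_force: [0.2, 0.3, 0.1]
clock: 9.8
tool_pos: [0.4104, 0.1727, 0.2304]
eef_rot: [-0.028, 1.0, -0.0, -0.0]
contact_force: [-0.2, -0.5, -0.6]
opening: 0.501
finger_force: 0.0
pos [0.4104 0.1727 0.2304] shift [ 0.016  -0.1338  0.1226] rot [-0.0016 -0.0015  0.0039] t 9.9
```

View pics/c3.png

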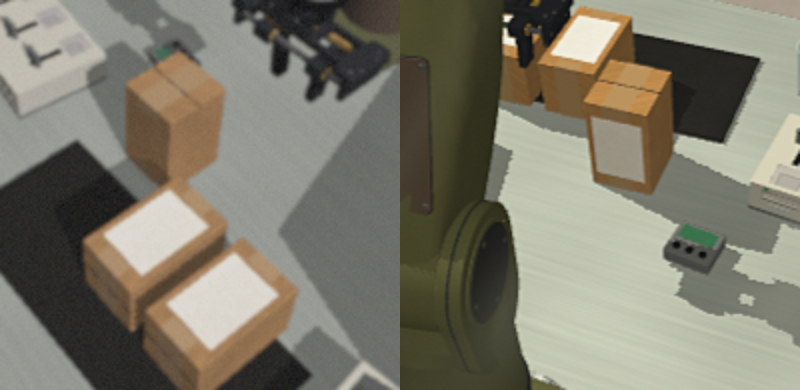

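B lies flat beside C, both labels up. A stands unmoved with its top at about (175,85) in the left crop. Now A.

```bash
python3 steer.py '[[[0.5, 0.016, -0.045, 0, 0, 0, 0], [0.5, 0.016, -0.09, 0, 0, 0, 0], [0.5, 0.016, -0.134, 0, 0, 0, 0], [0.5, 0.016, -0.134, 0.05, 0, 0, 0], [0.5, 0.016, -0.134, 0.1, 0, 0, 0], [0.5, 0.016, -0.134, 0.12, 0, 0, 0], [0.5, 0.016, -0.134, 0.12, 0, 0, 0]]]'; python3 go.py .47 .0415 .11 93.1
```

```text
clock: 10.6
tool_pos: [0.4049, 0.0381, 0.1069]
eef_rot: [-0.027, 1.0, -0.001, -0.002]
contact_force: [-0.2, 0.6, -0.0]
opening: 0.502
finger_force: 0.0
pos [0.4049 0.0381 0.1069] shift [-0.0652 -0.0002 -0.0034] rot [-0.0016 -0.0045  0.0006] t 10.6
```

```bash
python3 steer.py '[[[0.5, -0.008, 0, -0.002, 0, 0, 0], [0.5, -0.016, 0, -0.002, 0, 0, 0], [0.5, -0.022, 0, -0.002, 0, 0, 0], [0.5, -0.028, 0, -0.002, 0, 0, 0], [0.5, -0.034, 0, -0.002, 0, 0, 0], [0.5, -0.04, 0, -0.002, 0, 0, 0], [0.5, -0.046, 0, -0.002, 0, 0, 0], [0.5, -0.052, 0, -0.002, 0, 0, 0], [0.5, -0.056, 0, -0.002, 0, 0, 0]]]'|grep -E "pos|contact"; for i in 1 2 3 4 5; do python3 steer.py '[[[0.5, -0.0025, 0, 0, 0, 0, 0], [0.5, -0.004, 0, 0, 0, 0, 0]]]' | grep -E "pos|contact"; done
```

```text
tool_pos: [0.462, 0.0416, 0.1113]
contact_force: [-1.9, -0.7, 0.4]
tool_pos: [0.4655, 0.0418, 0.1113]
contact_force: [-2.1, 0.2, 1.4]
tool_pos: [0.4694, 0.042, 0.1113]
contact_force: [-3.2, -0.4, 1.7]
tool_pos: [0.4723, 0.0419, 0.1112]
contact_force: [-4.3, -0.0, 2.6]
tool_pos: [0.4771, 0.0423, 0.1113]
contact_force: [-4.8, -0.2, 1.2]
tool_pos: [0.4817, 0.0426, 0.1114]
contact_force: [-3.5, 0.1, 2.6]
```

```bash
python3 steer.py '[[[0.5, -0.006, 0, -0.008, 0, 0, 0], [0.5, -0.012, 0, -0.016, 0, 0, 0], [0.5, -0.019, 0, -0.022, 0, 0, 0], [0.5, -0.027, 0, -0.026, 0, 0, 0], [0.5, -0.035, 0, -0.029, 0, 0, 0], [0.5, -0.043, 0, -0.032, 0, 0, 0], [0.5, -0.051, 0, -0.035, 0, 0, 0], [0.5, -0.059, 0, -0.037, 0, 0, 0], [0.5, -0.065, 0, -0.038, 0, 0, 0], [0.5, -0.07, 0, -0.039, 0, 0, 0]]]'|grep -E "pos|contact";python3 steer.py '[[[0.5, -0.006, 0, 0, 0, 0, 0], [0.5, -0.012, 0, 0, 0, 0, 0], [0.5, -0.018, 0, 0, 0, 0, 0], [0.5, -0.022, 0, 0, 0, 0, 0], [0.5, -0.022, 0, 0, 0, 0, 0], [0, 0.03, 0, -0.05, 0, 0, 0], [0, 0.08, 0, -0.08, 0, 0, 0], [0, 0.13, 0, -0.08, 0, 0, 0], [0, 0.13, 0, -0.08, 0, 0, 0]]]'|grep -E "pos|clock"
python3 - <<'E'
from h import *
a=r.snapshot("scene");b=r.snapshot("side")
cv2.imwrite("pics/scA.png",a[:,:,::-1]);cv2.imwrite("pics/sdA.png",b[:,:,::-1])
k=np.hstack([cv2.resize(a[125:345,165:385],(400,400),interpolation=2),cv2.resize(b[120:320,105:405],(400,267))[[*range(267)]+[266]*133]])
cv2.imwrite("pics/c4.png",k[:,:,::-1])
S,D=cam("scene"),cam("side")
for n,i,c in(("sc",a,S),("sd",b,D)):
    h=cv2.cvtColor(i,cv2.COLOR_RGB2HSV); m=((h[...,1]<40)&(h[...,2]>185)).astype(np.uint8)
    for ct in cv2.findContours(m,0,2)[0]:
        A=cv2.contourArea(ct)
        if A<150: continue
        (u,v),wh,_=cv2.minAreaRect(ct); P=onz(c,(u,v),.106)
        if .5<P[0]<.8 and -.1<P[1]<.45: 
            q=np.array([onz(c,p,.106)[:2] for p in cv2.boxPoints(cv2.minAreaRect(np.array([onz(c,p,.106)[:2]*1e4 for p in ct[:,0]],np.float32)))]) if 0 else cv2.minAreaRect(np.array([onz(c,p,.106)[:2] for p in ct[:,0]],np.float32)*1000)
            print(n,A,'c',np.round(q[0],1),'size',np.round(q[1],1),round(q[2],1))
E
```

```text
tool_pos: [0.5519, 0.0465, 0.1503]
contact_force: [0.6, 0.0, -0.2]
clock: 14.4
tool_pos: [0.4175, 0.0387, 0.2312]
sc 1263.0 c [627.1 302.1] size [108.9  74.6] 3.1
sc 1037.0 c [632.2 180.1] size [108.8  74.6] 3.1
sc 844.0 c [639.2  45.5] size [108.8  74.1] 2.9
sd 318.0 c [639.6  46.1] size [108.4  73.1] 2.8
```

View pics/c4.png

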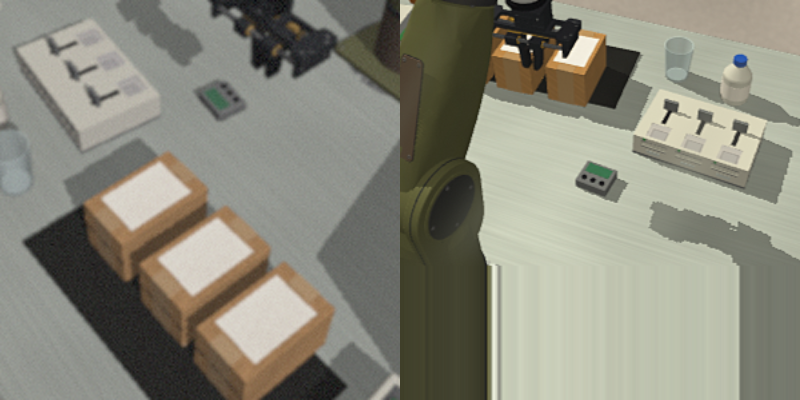

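All three lie label up with labels parallel to the mat. The label centres suggest the bases may overhang the edge by about 20 mm, so I'll measure the mat edge properly.

Run:
```python
from h import *
S,D=cam("scene"),cam("side")
i=cv2.GaussianBlur(cv2.imread("pics/scene0.png"),(3,3),0).max(2)
def edge(i,c,pts,n):
    # sample 1D profile across the expected edge along mat x in the z=.006 plane
    out=[]
    for y in pts:
        x=np.arange(.54,.62,.0005); P=np.array([proj(c,(a,y,.006)) for a in x],np.float32)
        v=cv2.remap(i,P[:,0][None],P[:,1][None],1)[0].astype(float)
        g=np.gradient(cv2.GaussianBlur(v[None],(0,0),6)[0]); k=g.argmin(); out.append((y,round(x[k],4),round(v[max(0,k-20)]),round(v[min(159,k+20)])))
    print(n,out)
edge(i,S,[-.04,0,.05,.1,.15,.2,.25,.3,.35,.38],'sc near')
j=cv2.GaussianBlur(cv2.imread("pics/side0.png"),(3,3),0).max(2)
edge(j,D,[-.06,-.05,-.04,-.03,-.02],'sd near')
# base-end top edge (z=.106) and label via profile, current pics
for f,c,n in(("pics/scA.png",S,'sc'),("pics/sdA.png",D,'sd')):
    im=cv2.cvtColor(cv2.imread(f),cv2.COLOR_BGR2HSV)[...,1]
    for y in((.02,.045,.065,.18,.3) if n=='sc' else (.02,.045,.065)):
        x=np.arange(.52,.60,.0005); P=np.array([proj(c,(a,y,.106)) for a in x],np.float32)
        v=cv2.remap(im,P[:,0][None],P[:,1][None],1)[0].astype(float); 
        print(n,y,v[::10].astype(int).tolist())
```

```text
sc near [(-0.04, np.float64(0.587), 162, 42), (0, np.float64(0.585), 162, 42), (0.05, np.float64(0.5825), 162, 41), (0.1, np.float64(0.5795), 159, 41), (0.15, np.float64(0.577), 159, 42), (0.2, np.float64(0.5745), 161, 42), (0.25, np.float64(0.572), 163, 43), (0.3, np.float64(0.5685), 163, 42), (0.35, np.float64(0.566), 161, 41), (0.38, np.float64(0.5645), 114, 37)]
sd near [(-0.06, np.float64(0.5795), 184, 33), (-0.05, np.float64(0.579), 185, 33), (-0.04, np.float64(0.579), 185, 34), (-0.03, np.float64(0.5785), 184, 35), (-0.02, np.float64(0.5775), 183, 33)]
sc 0.02 [13, 11, 11, 10, 12, 13, 8, 11, 41, 97, 109, 112, 106, 50, 20, 16]
sc 0.045 [11, 10, 11, 11, 12, 7, 9, 16, 63, 93, 94, 94, 84, 39, 20, 19]
sc 0.065 [10, 9, 11, 10, 11, 10, 9, 13, 76, 110, 110, 110, 93, 33, 17, 17]
sc 0.18 [11, 10, 11, 11, 10, 11, 29, 85, 92, 93, 95, 66, 23, 18, 19, 19]
sc 0.3 [9, 10, 11, 7, 10, 25, 81, 91, 91, 95, 71, 21, 17, 19, 19, 20]
sd 0.02 [126, 124, 126, 125, 129, 125, 128, 132, 147, 150, 151, 154, 164, 89, 22, 20]
sd 0.045 [145, 139, 129, 127, 126, 124, 126, 126, 129, 128, 128, 129, 155, 64, 18, 20]
sd 0.065 [152, 152, 148, 150, 152, 154, 154, 155, 153, 152, 152, 157, 138, 43, 18, 22]
```

Overhang is about 20 mm on all three: the base ends are at 0.5595, 0.551 and 0.5455, and the edge is at about 0.579, 0.572 and 0.565. I'll nudge each carton forward with its base end on the fingers.

```bash
python3 go.py .53 .041 .06 93.1
```

```text
pos [0.4174 0.0384 0.2312] shift [-0.113  -0.0033  0.1709] rot [-0.0024 -0.0025  0.0017] t 14.5
```

```bash
python3 steer.py '[[[0.5, -0.04, -0.003, 0.03, 0, 0, 0], [0.5, -0.075, -0.003, 0.06, 0, 0, 0], [0.5, -0.113, -0.003, 0.09, 0, 0, 0], [0.5, -0.113, -0.003, 0.13, 0, 0, 0], [0.5, -0.113, -0.003, 0.17, 0, 0, 0], [0.5, -0.113, -0.003, 0.17, 0, 0, 0]]]' | grep -E "pos|contact"; python3 steer.py '[[[0.5, -0.006, 0, 0, 0, 0, 0], [0.5, -0.012, 0, 0, 0, 0, 0], [0.5, -0.017, 0, 0, 0, 0, 0], [0.5, -0.021, 0, 0, 0, 0, 0], [0.5, -0.025, 0, 0, 0, 0, 0], [0.5, -0.029, 0, 0, 0, 0, 0], [0.5, -0.033, 0, 0, 0, 0, 0]]]' | grep -E "pos|contact"
```

```text
tool_pos: [0.5319, 0.042, 0.0557]
contact_force: [-0.7, 0.1, 0.2]
tool_pos: [0.5676, 0.0442, 0.0606]
contact_force: [-2.7, -1.1, 1.7]
```

```bash
python3 steer.py '[[[0.5, -0.002, 0, 0, 0, 0, 0], [0.5, -0.002, 0, 0, 0, 0, 0], [0.5, 0.02, 0, 0, 0, 0, 0], [0.5, 0.046, 0, 0, 0, 0, 0], [0.5, 0.046, 0.045, 0, 0, 0, 0], [0.5, 0.046, 0.09, 0, 0, 0, 0], [0.5, 0.046, 0.134, 0, 0, 0, 0], [0.5, 0.046, 0.134, 0, 0, 0, 0]]]' | grep -E "pos|contact"; python3 go.py .5615 .1775 .06 93.1;  python3 - <<'E'
from h import *
a=r.snapshot("scene"); S=cam("scene"); im=cv2.cvtColor(a,cv2.COLOR_RGB2HSV)[...,1]
for y in(.02,.045,.065):
    x=np.arange(.54,.62,.0005); P=np.array([proj(S,(q,y,.106)) for q in x],np.float32)
    v=cv2.remap(im,P[:,0][None],P[:,1][None],1)[0].astype(int); print(y,v[::10].tolist(), x[(v>50).argmax()])
E
```

```text
tool_pos: [0.5146, 0.1863, 0.0612]
contact_force: [-0.0, -0.0, 0.8]
pos [0.5146 0.1863 0.0612] shift [-0.0463 -0.0119  0.0012] rot [0.0102 0.0046 0.011 ] t 16.6
0.02 [12, 11, 10, 8, 8, 11, 9, 8, 12, 60, 107, 109, 112, 91, 34, 14] 0.5844999999999951
0.045 [11, 10, 10, 13, 10, 9, 11, 10, 23, 76, 94, 91, 96, 73, 29, 17] 0.5829999999999953
0.065 [12, 4, 9, 9, 8, 10, 8, 11, 39, 101, 110, 111, 107, 53, 17, 15] 0.5809999999999955
```

```bash
python3 steer.py '[[[0.5, -0.008, -0.01, 0, 0, 0, 0], [0.5, -0.016, -0.01, 0, 0, 0, 0], [0.5, -0.023, -0.01, 0, 0, 0, 0], [0.5, -0.029, -0.01, 0, 0, 0, 0], [0.5, -0.034, -0.01, 0, 0, 0, 0], [0.5, -0.039, -0.01, 0, 0, 0, 0], [0.5, -0.044, -0.01, 0, 0, 0, 0], [0.5, -0.047, -0.01, 0, 0, 0, 0], [0.5, -0.047, -0.01, 0, 0, 0, 0]]]' | grep -E "pos|contact"
```

```text
tool_pos: [0.5626, 0.1685, 0.0603]
contact_force: [0.6, 0.8, -0.3]
```

```bash
python3 steer.py '[[[0.5, 0.025, 0, 0, 0, 0, 0], [0.5, 0.05, 0, 0, 0, 0, 0], [0.5, 0.05, 0.045, 0, 0, 0, 0], [0.5, 0.05, 0.09, 0, 0, 0, 0], [0.5, 0.05, 0.129, 0, 0, 0, 0], [0.5, 0.05, 0.129, 0, 0, 0, 0], [0.5, 0.05, 0.129, 0, 0, 0, 0]]]' | grep -E "pos|contact"; python3 go.py .5555 .2985 .06 93.1;  cat > b.py <<'E'
from h import *
a=r.snapshot("scene"); S=cam("scene"); im=cv2.cvtColor(a,cv2.COLOR_RGB2HSV)[...,1]
for y,e in((.045,.583),(.16,.5765),(.18,.5755),(.2,.5745),(.28,.57),(.3,.5685),(.32,.5675)):
    x=np.arange(.52,.62,.0005); P=np.array([proj(S,(q,y,.106)) for q in x],np.float32)
    v=cv2.remap(im,P[:,0][None],P[:,1][None],1)[0].astype(int); print(y,'base',x[(v>50).argmax()].round(4),'edge',e)
E
python3 b.py
```

```text
tool_pos: [0.505, 0.2957, 0.0606]
contact_force: [0.4, -0.2, 0.5]
pos [0.505  0.2957 0.0606] shift [-0.0506 -0.      0.0007] rot [0.001  0.0014 0.0023] t 18.25
0.045 base 0.583 edge 0.583
0.16 base 0.5755 edge 0.5765
0.18 base 0.574 edge 0.5755
0.2 base 0.573 edge 0.5745
0.28 base 0.5265 edge 0.57
0.3 base 0.5475 edge 0.5685
0.32 base 0.547 edge 0.5675
```

```bash
python3 steer.py '[[[0.5, -0.008, 0, 0, 0, 0, 0], [0.5, -0.016, 0, 0, 0, 0, 0], [0.5, -0.024, 0, 0, 0, 0, 0], [0.5, -0.03, 0, 0, 0, 0, 0], [0.5, -0.036, 0, 0, 0, 0, 0], [0.5, -0.041, 0, 0, 0, 0, 0], [0.5, -0.046, 0, 0, 0, 0, 0], [0.5, -0.05, 0, 0, 0, 0, 0], [0.5, -0.05, 0, 0, 0, 0, 0]]]' | grep -E "pos|contact"; python3 steer.py '[[[0, 0.05, 0, 0, 0, 0, 0], [0, 0.08, 0, -0.03, 0, 0, 0], [0, 0.08, 0, -0.08, 0, 0, 0], [0, 0.08, -0.05, -0.1, 0, 0, 0], [0, 0.08, -0.1, -0.1, 0, 0, 0], [0, 0.08, -0.15, -0.1, 0, 0, 0], [0, 0.08, -0.2, -0.1, 0, 0, 0], [0, 0.08, -0.25, -0.1, 0, 0, 0]]]' | grep -E "pos|contact";python3 b.py
python3 - <<'E'
from h import *
i=cv2.imread("pics/sdA.png");c=cv2.resize(i[150:260,270:390],None,fx=5,fy=5,interpolation=2)
cv2.imwrite("pics/dock.png",c)
E
```

```text
tool_pos: [0.5557, 0.2971, 0.0603]
contact_force: [-1.0, 0.1, 0.3]
tool_pos: [0.4892, 0.0447, 0.1609]
contact_force: [1.2, 0.2, -0.4]
0.045 base 0.5825 edge 0.583
0.16 base 0.5755 edge 0.5765
0.18 base 0.5745 edge 0.5755
0.2 base 0.574 edge 0.5745
0.28 base 0.57 edge 0.57
0.3 base 0.569 edge 0.5685
0.32 base 0.568 edge 0.5675
```

View pics/dock.png

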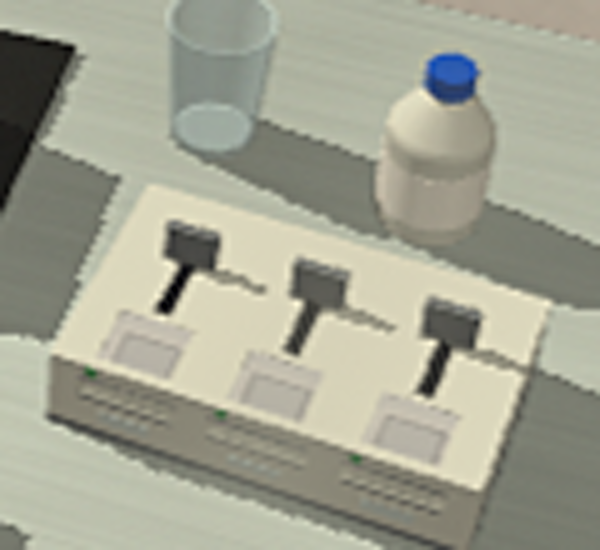

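All bases are now at the edge within about 1 mm. The dock crop shows the three tabs, with top rear edges from (168,222) to (220,235), (293,260) to (350,275) and (424,300) to (480,313).

```bash
python3 - <<'E'
from h import *
D,S=cam("side"),cam("scene")
f=lambda p:(270+p[0]/5-.4,150+p[1]/5-.4)
for a,b in(((168,222),(220,235)),((293,260),(350,275)),((424,300),(480,313))): 
    p,q=onz(D,f(a),.081),onz(D,f(b),.081);print(p.round(4),q.round(4),((p+q)/2).round(4))
for p in [(120,190),(60,358)]: pass
E
python3 go.py .61 -.2065 .16 86.6
```

```text
[ 0.5757 -0.1916  0.081 ] [ 0.5758 -0.2232  0.081 ] [ 0.5758 -0.2074  0.081 ]
[ 0.5706 -0.2684  0.081 ] [ 0.5702 -0.302   0.081 ] [ 0.5704 -0.2852  0.081 ]
[ 0.5652 -0.346   0.081 ] [ 0.5663 -0.3776  0.081 ] [ 0.5657 -0.3618  0.081 ]
pos [0.4884 0.0322 0.1601] shift [-0.112  -0.2433  0.0023] rot [-0.0099 -0.0009  0.0993] t 20.05
```

```bash
python3 steer.py '[[[0, -0.03, -0.045, 0, 0, 0, 0.1], [0, -0.05, -0.09, 0, 0, 0, 0.1], [0, -0.07, -0.135, 0, 0, 0, 0.1], [0, -0.09, -0.18, 0, 0, 0, 0.1], [0, -0.11, -0.225, 0, 0, 0, 0.1], [0, -0.112, -0.243, 0, 0, 0, 0.1], [0, -0.112, -0.243, 0, 0, 0, 0.1], [0, -0.112, -0.243, 0, 0, 0, 0.1]]]' | grep -E "pos|contact"; python3 go.py .605 -.2065 .064 86.6
```

```text
tool_pos: [0.6132, -0.1889, 0.1603]
contact_force: [-0.4, 0.9, -0.6]
pos [ 0.6132 -0.1889  0.1603] shift [ 0.0074 -0.0181  0.0963] rot [0.0011 0.0003 0.0138] t 20.85
```

```bash
python3 steer.py '[[[0, 0.007, -0.018, 0, 0, 0, 0.014], [0, 0.007, -0.018, 0.04, 0, 0, 0.014], [0, 0.007, -0.018, 0.08, 0, 0, 0.014], [0, 0.007, -0.018, 0.096, 0, 0, 0.014], [0, 0.007, -0.018, 0.096, 0, 0, 0.014]]]' | grep -E "pos|contact"; python3 go.py .605 -.2065 .064 86.6; python3 steer.py '[[[0, 0.006, 0, 0, 0, 0, 0], [0, 0.012, 0, 0, 0, 0, 0], [0, 0.018, 0, 0, 0, 0, 0], [0, 0.024, 0, 0, 0, 0, 0], [0, 0.03, 0, 0, 0, 0, 0]]]' | grep -E "pos|contact"
```

```text
tool_pos: [0.6033, -0.2068, 0.0624]
contact_force: [-0.6, 0.3, 0.5]
pos [ 0.6033 -0.2068  0.0624] shift [-0.0017  0.0004 -0.0016] rot [ 0.0008 -0.005   0.0009] t 21.35
tool_pos: [0.5774, -0.2061, 0.066]
contact_force: [4.4, -1.2, 3.2]
```

```bash
python3 steer.py '[[[0, 0.005, 0, 0, 0, 0, 0], [0, 0.01, 0, 0, 0, 0, 0], [0, 0.015, 0, 0, 0, 0, 0], [0, 0.02, 0, 0, 0, 0, 0]]]' | grep -E "pos|contact"; for i in 1 2 3 4 5; do python3 steer.py '[[[0, 0.003, 0, 0, 0, 0, 0], [0, 0.003, 0, 0, 0, 0, 0]]]' | grep -E "pos|contact";done
```

```text
tool_pos: [0.5572, -0.2048, 0.0652]
contact_force: [6.6, -0.7, 3.2]
tool_pos: [0.5541, -0.2046, 0.0652]
contact_force: [5.7, -1.5, 3.2]
tool_pos: [0.5514, -0.2045, 0.0652]
contact_force: [6.2, -0.9, 2.6]
tool_pos: [0.5489, -0.2043, 0.0652]
contact_force: [6.1, -1.0, 3.1]
tool_pos: [0.5487, -0.2043, 0.0653]
contact_force: [11.2, -1.9, -2.2]
tool_pos: [0.5486, -0.2043, 0.0655]
contact_force: [17.0, -3.9, -7.0]
```

```bash
python3 steer.py '[[[0, -0.015, 0, 0, 0, 0, 0], [0, -0.04, 0, 0, 0, 0, 0], [0.75, -0.04, 0, -0.05, 0, 0, 0], [0.75, 0, 0, -0.08, 0, 0, 0], [0.75, 0.05, 0, -0.08, 0, 0, 0], [0.75, 0.1, 0, -0.08, 0, 0, 0], [0.75, 0.105, 0.05, -0.08, 0, 0, 0], [0.75, 0.105, 0.1, -0.08, 0, 0, 0], [0.75, 0.105, 0.1, -0.08, 0, 0, 0]]]' | grep -E "clock|pos|contact"
python3 - <<'E'
from h import *
a=r.snapshot("scene");b=r.snapshot("side")
k=np.vstack([cv2.resize(a[130:220,160:270],None,fx=5,fy=5,interpolation=2)[:300,:550],cv2.resize(b[180:260,270:380],None,fx=5,fy=5,interpolation=2)[:300,:550]])
cv2.imwrite("pics/l2.png",k[:,:,::-1])
E
```

```text
clock: 24.15
tool_pos: [0.4402, -0.0901, 0.1444]
contact_force: [0.1, -0.6, -0.0]
```

View pics/l2.png

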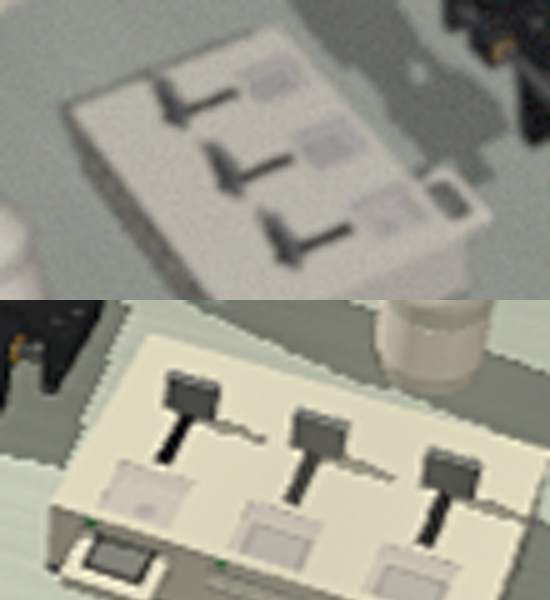

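The logger protrudes from the bay. Its outer corners are (455,163) and (492,217) in the top panel, and (155,297) and (62,282) in the lower panel.

```bash
python3 - <<'E'
from h import *
D,S=cam("side"),cam("scene")
f=lambda p:(160+p[0]/5-.4,130+p[1]/5-.4); g=lambda p:(270+p[0]/5-.4,180+p[1]/5-.4)
for a,b in(((455,163),(155,290)),((492,217),(62,280))): print(tri(S,f(a),D,g(b)),onz(S,f(a),.04).round(4),onz(D,g(b),.04).round(4))
E
python3 go.py .4535 -.1985 .1 86.6
```

```text
(array([ 0.4363384 , -0.22507393,  0.04585687]), np.float64(0.008143836984125527)) [ 0.4314 -0.226   0.04  ] [ 0.445  -0.2266  0.04  ]
(array([ 0.43824818, -0.17440312,  0.03438053]), np.float64(0.00012482043829377092)) [ 0.4415 -0.1697  0.04  ] [ 0.4334 -0.1759  0.04  ]
pos [ 0.4396 -0.0966  0.144 ] shift [-0.0198 -0.101   0.0439] rot [-0.0006 -0.0042  0.0031] t 24.25
```

```bash
python3 steer.py '[[[0.75, -0.02, -0.04, 0.04, 0, 0, 0], [0.75, -0.02, -0.08, 0.04, 0, 0, 0], [0.75, -0.02, -0.101, 0.04, 0, 0, 0], [0.75, -0.02, -0.101, 0.044, 0, 0, 0], [0.75, -0.02, -0.101, 0.044, 0, 0, 0]]]' | grep -E "clock|pos|contact"; python3 go.py .4535 -.199 .0320 86.6
```

```text
clock: 24.75
tool_pos: [0.4537, -0.2007, 0.0995]
contact_force: [0.2, 0.2, -0.4]
pos [ 0.4537 -0.2007  0.0995] shift [0.0001 0.0016 0.0675] rot [ 0.0005 -0.0028 -0.0037] t 24.75
```

```bash
python3 steer.py '[[[0.75, 0, 0.001, 0.03, 0, 0, 0], [0.75, 0, 0.001, 0.055, 0, 0, 0], [0.75, 0, 0.001, 0.067, 0, 0, 0], [0.75, 0, 0.001, 0.067, 0, 0, 0], [0.75, 0, 0.001, 0.067, 0, 0, 0]]]' | grep -E "clock|pos|contact"
```

```text
clock: 25.25
tool_pos: [0.4555, -0.1976, 0.0336]
contact_force: [-0.1, 0.3, 0.8]
```

```bash
python3 steer.py '[[[0.75, 0, 0, 0.002, 0, 0, 0], [0.75, 0, 0, 0.002, 0, 0, 0], [0.3, 0, 0, 0.002, 0, 0, 0], [0.3, 0, 0, 0.002, 0, 0, 0], [0.3, 0, 0, 0.002, 0, 0, 0], [0.3, 0, 0, 0.002, 0, 0, 0], [0.3, 0, 0, 0.002, 0, 0, 0]]]' 35;  python3 steer.py '[[[0.3, 0.02, 0, 0, 0, 0, 0], [0.3, 0.04, 0, 0, 0, 0, 0], [0.3, 0.06, 0, 0, 0, 0, 0], [0.3, 0.06, 0, 0, 0, 0, 0], [0.3, 0.06, 0, -0.02, 0, 0, 0], [0.3, 0.06, 0, -0.05, 0, 0, 0], [0.3, 0.06, 0, -0.08, 0, 0, 0], [0.3, 0.06, 0, -0.12, 0, 0, 0], [0.3, 0.06, 0, -0.12, 0, 0, 0]]]'; python3 go.py .63 .045 .155 93.1
```

```text
clock: 25.95
tool_pos: [0.4553, -0.1996, 0.0316]
eef_rot: [0.03, 1.0, -0.001, -0.0]
contact_force: [-1.5, -3.2, 5.1]
opening: 0.61
finger_force: 34.9
clock: 26.85
tool_pos: [0.3981, -0.1946, 0.1547]
eef_rot: [0.03, 1.0, 0.0, 0.004]
contact_force: [0.4, -0.2, -0.7]
opening: 0.609
finger_force: 34.9
pos [ 0.3981 -0.1946  0.1547] shift [-0.2172  0.253   0.0015] rot [ 1.000e-04  7.700e-03 -1.135e-01] t 26.85
```

```bash
cat > lab.py <<'E'
from h import *
def labels():
    i=r.snapshot("scene");c=cam("scene");h=cv2.cvtColor(i,cv2.COLOR_RGB2HSV); m=((h[...,1]<40)&(h[...,2]>185)).astype(np.uint8)
    for ct in cv2.findContours(m,0,2)[0]:
        if cv2.contourArea(ct)<150: continue
        q=cv2.minAreaRect(np.array([onz(c,p,.106)[:2] for p in ct[:,0]],np.float32)*1000)
        if 500<q[0][0]<800 and -100<q[0][1]<450: print('label',np.round(q[0],1),'size',np.round(q[1],1),round(q[2],1))
    cv2.imwrite("pics/last_sc.png",i[:,:,::-1])
labels()
E
python3 lab.py
python3 - <<'E'
from h import *
a=cv2.imread("pics/last_sc.png");b=r.snapshot("side")[:,:,::-1];w=r.snapshot("wrist")[:,:,::-1]
k=np.zeros((600,800,3),np.uint8)
k[:300,:400]=cv2.resize(a,(400,300));k[:300,400:]=cv2.resize(b,(400,300));k[300:,:400]=cv2.resize(w,(400,300));
k[300:,400:]=cv2.resize(a[130:220,210:330],(400,300))
cv2.imwrite("pics/g2.png",k)
E
```

```text
label [649.  304.3] size [108.1  74.3] 2.7
label [654.2 183.6] size [108.4  73.8] 2.9
label [662.3  46.2] size [108.7  74.2] 2.9
```

View pics/g2.png

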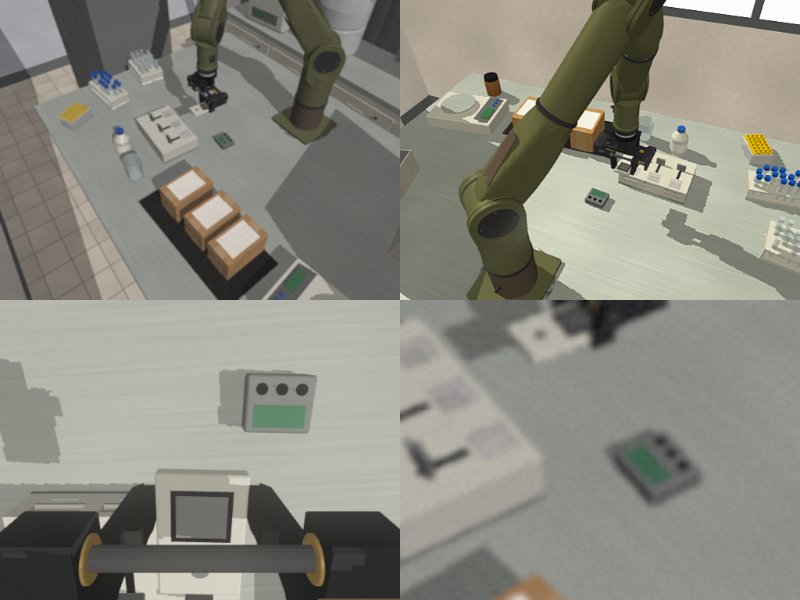

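The wrist view shows the logger held straight, display up, with its outer end corners at wrist pixels of about (198,218) and (317,220). All labels are clear.

```bash
python3 - <<'E'
from h import *
W=cam("wrist");p,q=tool()
for uv in((198,218),(317,220)): print(q.inv().apply(onz(W,uv,p[2]+.0084)-p).round(4))
E
python3 go.py .636 .0435 .155 93.1
```

```text
[ 0.0221 -0.0262 -0.0084]
[ 0.0211  0.025  -0.0084]
pos [ 0.3955 -0.1949  0.1509] shift [-0.2259  0.2522 -0.004 ] rot [ 6.000e-04 -1.000e-04 -1.136e-01] t 27.0
```

```bash
python3 steer.py '[[[0.3, -0.03, 0.035, -0.004, 0, 0, -0.03], [0.3, -0.065, 0.07, -0.004, 0, 0, -0.06], [0.3, -0.1, 0.105, -0.004, 0, 0, -0.09], [0.3, -0.132, 0.14, -0.004, 0, 0, -0.113], [0.3, -0.165, 0.175, -0.004, 0, 0, -0.113], [0.3, -0.195, 0.21, -0.004, 0, 0, -0.113], [0.3, -0.215, 0.235, -0.004, 0, 0, -0.113], [0.3, -0.228, 0.252, -0.004, 0, 0, -0.113], [0.3, -0.228, 0.252, -0.004, 0, 0, -0.113], [0.3, -0.228, 0.252, -0.004, 0, 0, -0.113]]]'; python3 go.py .639 .0443 .120 93.1
```

```text
clock: 28.0
tool_pos: [0.637, 0.0427, 0.1533]
eef_rot: [-0.027, 1.0, -0.001, -0.002]
contact_force: [-0.4, -0.4, -0.8]
opening: 0.606
finger_force: 34.9
pos [0.637  0.0427 0.1533] shift [-0.0022  0.0016  0.0333] rot [-0.0016 -0.0036  0.0006] t 28.0
```

Check the logger in the wrist view numerically against the label before lowering.

```bash
python3 steer.py '[[[0.3, -0.002, 0.001, 0.015, 0, 0, 0], [0.3, -0.002, 0.001, 0.028, 0, 0, 0], [0.3, -0.002, 0.001, 0.028, 0, 0, 0], [0.3, -0.002, 0.001, 0.028, 0, 0, 0]]]'|grep -E "pos|opening|contact"
python3 - <<'E'
from h import *
w=r.snapshot("wrist")[:,:,::-1]; cv2.imwrite("pics/w_A.png",w)
b=r.snapshot("side")[:,:,::-1]
cv2.imwrite("pics/pA.png",np.hstack([cv2.resize(w,(400,300)),cv2.resize(b[100:220,110:270],(400,300))]))
E
```

```text
tool_pos: [0.6396, 0.0431, 0.1265]
contact_force: [-0.7, -0.2, 0.0]
opening: 0.606
```

View pics/pA.png

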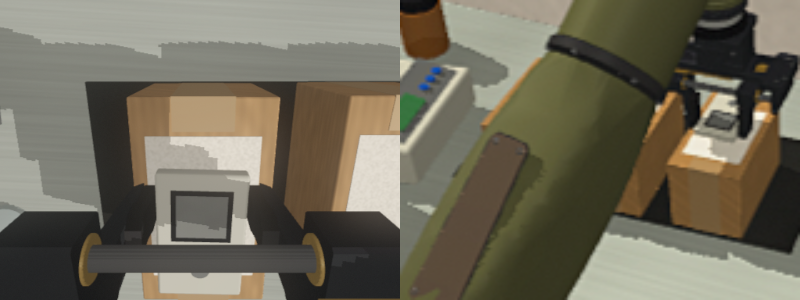

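The wrist view shows the logger centred across the label: the label spans columns 145–262 and the logger 155–250 in the shrunken view. The label's near end is at row 137.

Run:
```python
from h import *
W=cam("wrist");p,q=tool();print(p)
for n,uv,z in(("labL",(146*1.28,137*1.28),.106),("labR",(262*1.28,137*1.28),.106),("logL",(155*1.28,171*1.28),p[2]+.0084),("logR",(249*1.28,171*1.28),p[2]+.0084)): print(n,onz(W,uv,z).round(4))
```

```text
[0.64042504 0.04372649 0.12763047]
labL [0.6099 0.0059 0.106 ]
labR [0.606  0.0805 0.106 ]
logL [0.6201 0.0166 0.136 ]
logR [0.6174 0.0683 0.136 ]
```

```bash
python3 steer.py '[[[0.3, -0.001, 0, 0.008, 0, 0, 0], [0.3, -0.001, 0, 0.015, 0, 0, 0], [0.3, -0.001, 0, 0.018, 0, 0, 0], [0.3, -0.001, 0, 0.018, 0, 0, 0]]]'|grep -E "pos|opening|contact"; for i in 1 2; do python3 steer.py '[[[0.3, 0, 0, 0.001, 0, 0, 0], [0.3, 0, 0, 0.001, 0, 0, 0]]]'|grep -E "pos|opening|contact"; done
```

```text
tool_pos: [0.6408, 0.0439, 0.1085]
contact_force: [0.7, -0.2, -0.8]
opening: 0.6
tool_pos: [0.6414, 0.0441, 0.1084]
contact_force: [0.1, 0.1, -0.2]
opening: 0.609
tool_pos: [0.6415, 0.0441, 0.1079]
contact_force: [-1.4, -0.1, 2.7]
opening: 0.604
```

Touchdown (2.7 N). I'll release, lift, and go behind the middle tab.

```bash
python3 steer.py '[[[0.75, 0, 0, 0, 0, 0, 0], [0.75, 0, 0, 0, 0, 0, 0], [0.75, 0, 0, 0, 0, 0, 0], [0.75, 0, 0, 0, 0, 0, 0], [0.75, 0, 0, -0.03, 0, 0, 0], [0.75, 0, 0, -0.06, 0, 0, 0], [0, 0, -0.045, -0.07, 0, 0, 0], [0, 0, -0.09, -0.07, 0, 0, 0], [0, 0, -0.135, -0.07, 0, 0, 0], [0, 0, -0.135, -0.07, 0, 0, 0]]]'|grep -E "clock|pos|opening|contact"
cat > chk.py <<'E'
from h import *
# logger display (dark blob) on labels, scene view, z=.116 top
i=r.snapshot("scene");c=cam("scene");g=cv2.cvtColor(i,cv2.COLOR_RGB2HSV);cv2.imwrite("pics/last_sc.png",i[:,:,::-1])
m=((g[...,1]<40)&(g[...,2]<150)).astype(np.uint8)
w=((g[...,1]<40)&(g[...,2]>170)).astype(np.uint8)
for ct in cv2.findContours(w,0,2)[0]:
    if cv2.contourArea(ct)<150: continue
    q=cv2.minAreaRect(np.array([onz(c,p,.106)[:2] for p in ct[:,0]],np.float32)*1000)
    if 500<q[0][0]<800 and -100<q[0][1]<450:
        print('label',np.round(q[0],1),np.round(q[1],1),round(q[2],1))
        z=np.zeros_like(m);cv2.drawContours(z,[ct],-1,1,-1); z=cv2.erode(z,np.ones((5,5)))&m
        for d in cv2.findContours(z,0,2)[0]:
            if cv2.contourArea(d)>30: q=cv2.minAreaRect(np.array([onz(c,p,.116)[:2] for p in d[:,0]],np.float32)*1000); print('  display',np.round(q[0],1),np.round(q[1],1),round(q[2],1))
E
python3 chk.py; python3 go.py .600 -.284 .16 86.6
```

```text
clock: 30.3
tool_pos: [0.6481, -0.1017, 0.1763]
contact_force: [-0.7, -1.0, -0.4]
opening: 0.41
label [649.1 304.1] [108.3  74. ] 2.7
label [654.5 183.8] [108.5  74.2] 2.4
label [638.   35.9] [109.4  73.7] 3.7
  display [633.   38.3] [35.4 37.3] 2.5
pos [ 0.6481 -0.0964  0.1766] shift [ 0.0566 -0.1852  0.0172] rot [-0.003  -0.0008  0.1047] t 30.35
```

Carton A's label now reads (638,36) instead of (662,46), so the carton was probably knocked. I'll look at it.

Run:
```python
from h import *
b=r.snapshot("side")[:,:,::-1];a=cv2.imread("pics/last_sc.png")
cv2.imwrite("pics/k.png",np.hstack([cv2.resize(a[190:290,190:290],(400,400),interpolation=2),cv2.resize(b[110:210,180:280],(400,400),interpolation=2)]))
```

```text
(no output)
```

View pics/k.png

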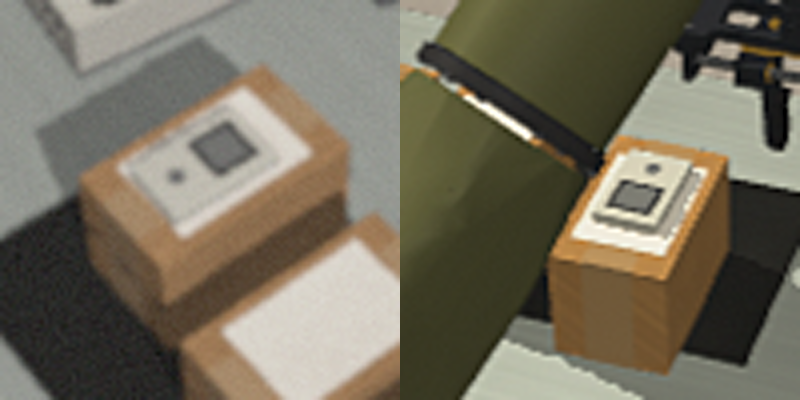

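The knock moved carton A about 24 mm back and 10 mm sideways, with the logger still on its label but off centre. I'll push the carton back to the edge and then recentre the logger.

```bash
python3 go.py .522 .033 .177 93.1
python3 - <<'E'
from h import *
p,q=np.array([.6404,.0437,.1276]),None
E
```

```text
pos [ 0.6483 -0.0924  0.177 ] shift [1.198e-01 1.315e-01 1.000e-04] rot [ 0.0001 -0.0003 -0.004 ] t 30.4
```

```bash
python3 steer.py '[[[0.5, 0.04, 0.03, 0, 0, 0, 0], [0.5, 0.08, 0.06, 0, 0, 0, 0], [0.5, 0.12, 0.09, 0, 0, 0, 0], [0.5, 0.12, 0.132, 0, 0, 0, 0], [0.5, 0.12, 0.132, 0.04, 0, 0, 0], [0.5, 0.12, 0.132, 0.085, 0, 0, 0], [0.5, 0.12, 0.132, 0.115, 0, 0, 0], [0.5, 0.12, 0.132, 0.115, 0, 0, 0], [0.5, 0.12, 0.132, 0.115, 0, 0, 0]]]'|grep -E "pos|opening|contact"; python3 go.py .5695 .035 .06 93.1
```

```text
tool_pos: [0.5214, 0.0366, 0.0629]
contact_force: [0.4, -0.6, 0.5]
opening: 0.497
pos [0.5214 0.0366 0.0629] shift [-0.0479 -0.0042  0.0029] rot [ 0.0013 -0.0003  0.0018] t 31.3
```

```bash
python3 steer.py '[[[0.5, -0.008, -0.004, 0, 0, 0, 0], [0.5, -0.016, -0.004, 0, 0, 0, 0], [0.5, -0.02, -0.004, 0, 0, 0, 0], [0.5, -0.024, -0.004, 0, 0, 0, 0], [0.5, -0.028, -0.004, 0, 0, 0, 0], [0.5, -0.032, -0.004, 0, 0, 0, 0], [0.5, -0.036, -0.004, 0, 0, 0, 0], [0.5, -0.04, -0.004, 0, 0, 0, 0], [0.5, -0.044, -0.004, 0, 0, 0, 0], [0.5, -0.047, -0.004, 0, 0, 0, 0]]]'|grep -E "pos|opening|contact";python3 steer.py '[[[0.5, -0.001, 0, 0, 0, 0, 0], [0.5, -0.001, 0, 0, 0, 0, 0], [0.5, 0.03, 0, 0, 0, 0, 0], [0.75, 0.05, 0, -0.04, 0, 0, 0], [0.75, 0.05, 0, -0.09, 0, 0, 0], [0.75, 0.05, 0, -0.12, 0, 0, 0], [0.75, 0.05, 0, -0.12, 0, 0, 0]]]'|grep -E "pos|opening|contact"; python3 chk.py; python3 b.py | head -1
python3 - <<'E'
from h import *
# display offset from front end, from wrist pic w_A (pose then)
i=cv2.imread("pics/last_sc.png"); S=cam("scene")
E
```

```text
tool_pos: [0.5692, 0.0332, 0.0623]
contact_force: [-2.4, -0.5, 2.0]
opening: 0.503
tool_pos: [0.5224, 0.0316, 0.1866]
contact_force: [0.1, 0.1, -0.1]
opening: 0.748
label [649.  303.8] [108.3  74.1] 2.9
label [654.2 183.6] [108.6  73.8] 2.9
label [662.7  30.6] [108.8  74. ] 3.5
0.045 base 0.5825 edge 0.583
```

```bash
python3 steer.py '[[[0.75, -0.04, 0, 0, 0, 0, 0], [0.75, -0.08, 0, 0, 0, 0, 0], [0.75, -0.118, 0, 0, 0, 0, 0], [0.75, -0.118, 0, 0.01, 0, 0, 0], [0.75, -0.118, 0, 0.01, 0, 0, 0], [0.75, -0.118, 0, 0.01, 0, 0, 0]]]'|grep -E "pos|opening|contact"
python3 - <<'E'
from h import *
W=cam("wrist");w=r.snapshot("wrist")[:,:,::-1]; cv2.imwrite("pics/w_A2.png",w)
i=cv2.imread("pics/last_sc.png");S=cam("scene")
# logger white/gray vs label: display dark in both pics
for n,im,c in(("w",w,W),("s",i,S)):
    P=proj(c,(.65,.031,.116)); g=cv2.cvtColor(im,cv2.COLOR_BGR2GRAY)
    m=(g<150).astype(np.uint8); 
    k=cv2.connectedComponentsWithStats(m)
    for j in range(1,k[0]):
        x,y,ww,h,A=k[2][j]; q=onz(c,k[3][j],.116)
        if A>20 and A<6000 and np.hypot(*(q[:2]-[.65,.031]))<.05: print(n,A,(x,y,ww,h),k[3][j].round(1),q.round(4))
E
```

```text
tool_pos: [0.6348, 0.0366, 0.1707]
contact_force: [0.2, 0.9, -0.4]
opening: 0.75
w 25 (np.int32(227), np.int32(159), np.int32(11), np.int32(4)) [231.2 160.9] [0.6037 0.0185 0.116 ]
w 21 (np.int32(268), np.int32(160), np.int32(10), np.int32(3)) [272.4 161.2] [0.6026 0.043  0.116 ]
w 315 (np.int32(206), np.int32(192), np.int32(84), np.int32(6)) [246.8 194.2] [0.6242 0.0287 0.116 ]
w 2748 (np.int32(219), np.int32(211), np.int32(58), np.int32(50)) [246.7 235.7] [0.6521 0.0298 0.116 ]
w 213 (np.int32(238), np.int32(280), np.int32(17), np.int32(16)) [245.7 287.8] [0.6907 0.0309 0.116 ]
s 155 (np.int32(229), np.int32(222), np.int32(18), np.int32(14)) [237.3 228.7] [0.6539 0.0315 0.116 ]
```

View pics/w_A2.png

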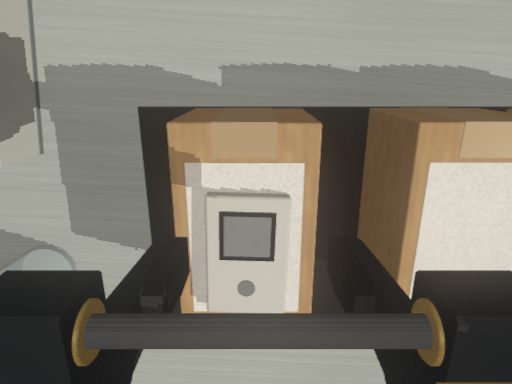

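The wrist view clearly shows the logger on A: front edge at row 197, columns 208–288, and display centre at (247,236). The label's front edge is at row 163, columns 189–303, and the carton end sits at the mat edge.

Run:
```python
from h import *
W=cam("wrist");p,q=tool();print(p)
for n,uv,z in(("labL",(189,163),.106),("labR",(303,163),.106),("logL",(207.5,196.5),.116),("logR",(288.5,196.5),.116),("disp",(246.8,235.7),.116),("btn",(245.7,287.8),.116),('rear',(246,312),.116)): print(n,onz(W,uv,z).round(4))
```

```text
[0.63510557 0.03663593 0.17145657]
labL [ 0.6095 -0.0085  0.106 ]
labR [0.6057 0.0629 0.106 ]
logL [0.6276 0.0046 0.116 ]
logR [0.6249 0.0545 0.116 ]
disp [0.6529 0.03   0.116 ]
btn [0.6917 0.031  0.116 ]
rear [0.7111 0.032  0.116 ]
```

```bash
python3 go.py .648 .0305 .1085 93.1; python3 steer.py '[[[0.75, -0.012, -0.006, 0.02, 0, 0, 0], [0.75, -0.012, -0.006, 0.045, 0, 0, 0], [0.75, -0.012, -0.006, 0.055, 0, 0, 0], [0.75, -0.012, -0.006, 0.055, 0, 0, 0], [0.75, -0.012, -0.006, 0.055, 0, 0, 0]]]'|grep -E "pos|opening|contact"; python3 go.py .648 .0305 .1085 93.1
```

```text
pos [0.6351 0.0366 0.1715] shift [-0.0127 -0.0068  0.0629] rot [-0.0006 -0.0026  0.0002] t 33.75
tool_pos: [0.6489, 0.0318, 0.1183]
contact_force: [-0.3, -0.3, -0.2]
opening: 0.752
pos [0.6489 0.0318 0.1183] shift [ 0.001  -0.0013  0.0098] rot [ 0.0004  0.0007 -0.0003] t 34.25
```

```bash
python3 steer.py '[[[0.75, 0, -0.001, 0.006, 0, 0, 0], [0.75, 0, -0.001, 0.009, 0, 0, 0], [0.75, 0, -0.001, 0.009, 0, 0, 0], [0.3, 0, -0.001, 0.009, 0, 0, 0], [0.3, 0, -0.001, 0.009, 0, 0, 0], [0.3, 0, -0.001, 0.009, 0, 0, 0], [0.3, 0, -0.001, 0.009, 0, 0, 0], [0.3, 0, -0.001, 0.009, 0, 0, 0]]]' 25|grep -E "pos|opening|contact"; python3 steer.py '[[[0.3, 0, 0, -0.004, 0, 0, 0], [0.3, 0, 0, -0.004, 0, 0, 0], [0.3, 0.0065, -0.001, -0.004, 0, 0, 0], [0.3, 0.0065, -0.001, -0.004, 0, 0, 0], [0.3, 0.0065, -0.001, -0.001, 0, 0, 0], [0.3, 0.0065, -0.001, 0.0005, 0, 0, 0], [0.3, 0.0065, -0.001, 0.0005, 0, 0, 0]]]'|grep -E "pos|opening|contact"
```

```text
tool_pos: [0.6492, 0.0305, 0.1086]
contact_force: [-0.1, 1.3, 0.9]
opening: 0.609
tool_pos: [0.6426, 0.029, 0.1086]
contact_force: [-2.1, -1.9, 5.3]
opening: 0.61
```

Release, rise to the viewing pose, and check numerically.

```bash
cat > wl.py <<'E'
from h import *
import sys
# logger vs label from wrist camera: argv = approx label centre x y
ax,ay=map(float,sys.argv[1:3]);W=cam("wrist");w=r.snapshot("wrist");cv2.imwrite("pics/w_last.png",w[:,:,::-1])
g=cv2.cvtColor(w,cv2.COLOR_RGB2GRAY);hs=cv2.cvtColor(w,cv2.COLOR_RGB2HSV)
m=np.array([.9985,.054])
k=cv2.connectedComponentsWithStats((g<150).astype(np.uint8))
for j in range(1,k[0]):
    A=k[2][j][4];q=onz(W,k[3][j],.116)[:2]
    if 800<A<6000 and np.hypot(*(q-[ax-.0164,ay]))<.04: print('logger centre',(q+.0164*m).round(4))
    if 100<A<=800 and np.hypot(*(q-[ax+.022,ay]))<.03: print('button',q.round(4))
# label front edge: saturation drop along rays in plane z=.106, and its sides ahead of the logger
def prof(P,sgn):
    P=np.array([proj(W,p) for p in P],np.float32);v=cv2.remap(hs[...,1],P[:,0][None],P[:,1][None],1)[0].astype(float)
    return np.gradient(cv2.GaussianBlur(v[None],(0,0),4)[0])*sgn
o=np.array([ax,ay]);n=np.array([-m[1],m[0]]);s=np.arange(-.075,-.035,.0005)
print('front',[round(s[prof([(*(o+a*m+b*n),.106) for a in s],-1).argmax()],4) for b in(-.03,.0,.03)],'(want -.055)')
t=np.arange(.022,.047,.0005)
print('sides',[round(f*t[prof([(*(o-.048*m+f*a*n),.106) for a in t],1).argmax()],4) for f in(-1,1)],'(want -/+.0375)')
E
python3 steer.py '[[[0.75, 0, 0, 0, 0, 0, 0], [0.75, 0, 0, 0, 0, 0, 0], [0.75, 0, 0, 0, 0, 0, 0], [0.75, 0, 0, -0.03, 0, 0, 0], [0.75, 0.008, 0, -0.06, 0, 0, 0], [0.75, 0.008, 0, -0.062, 0, 0, 0], [0.75, 0.008, 0, -0.062, 0, 0, 0]]]'|grep -E "clock|pos|opening"; python3 wl.py .6625 .0302
```

```text
clock: 36.45
tool_pos: [0.6349, 0.0286, 0.1703]
opening: 0.754
logger centre [0.662  0.0295]
button [0.6843 0.0295]
front [np.float64(-0.056), np.float64(-0.056), np.float64(-0.056)] (want -.055)
sides [np.float64(-0.039), np.float64(0.0365)] (want -/+.0375)
```

Centred to within 1 mm. Next is the middle bay.

```bash
python3 go.py .602 -.2846 .16 86.6; python3 steer.py '[[[0, 0, -0.045, 0, 0, 0, 0], [0, 0, -0.09, 0, 0, 0, 0.05], [0, 0, -0.135, 0, 0, 0, 0.1], [0, 0.02, -0.18, 0, 0, 0, 0.114], [0, 0.04, -0.225, 0, 0, 0, 0.114], [0, 0.048, -0.27, 0, 0, 0, 0.114], [0, 0.05, -0.311, 0, 0, 0, 0.114], [0, 0.05, -0.311, 0, 0, 0, 0.114], [0, 0.05, -0.311, 0, 0, 0, 0.114], [0, 0.05, -0.311, 0, 0, 0, 0.114]]]'|grep -E "clock|pos|opening"; python3 go.py .599 -.2846 .063 86.6
```

```text
pos [0.6344 0.0283 0.1693] shift [ 0.049  -0.3107  0.0095] rot [-0.0005 -0.0005  0.1125] t 36.5
clock: 37.5
tool_pos: [0.6012, -0.2826, 0.1689]
opening: 0.008
pos [ 0.6012 -0.2826  0.1689] shift [ 0.0019 -0.0023  0.1059] rot [ 0.0021 -0.0013  0.0007] t 37.5
```

```bash
python3 steer.py '[[[0, 0.001, -0.002, 0.04, 0, 0, 0], [0, 0.001, -0.002, 0.08, 0, 0, 0], [0, 0.001, -0.002, 0.104, 0, 0, 0], [0, 0.001, -0.002, 0.104, 0, 0, 0], [0, 0.001, -0.002, 0.104, 0, 0, 0]]]' | grep -E "pos|contact"; python3 steer.py '[[[0, 0.006, 0, 0, 0, 0, 0], [0, 0.012, 0, 0, 0, 0, 0], [0, 0.018, 0, 0, 0, 0, 0], [0, 0.024, 0, 0, 0, 0, 0], [0, 0.03, 0, 0, 0, 0, 0], [0, 0.036, 0, 0, 0, 0, 0], [0, 0.042, 0, 0, 0, 0, 0], [0, 0.046, 0, 0, 0, 0, 0]]]' | grep -E "pos|contact"; for i in 1 2 3 4; do python3 steer.py '[[[0, 0.003, 0, 0, 0, 0, 0], [0, 0.003, 0, 0, 0, 0, 0]]]' | grep -E "pos|contact";done
```

```text
tool_pos: [0.6008, -0.2847, 0.0662]
contact_force: [1.3, 0.3, -0.7]
tool_pos: [0.5554, -0.2839, 0.0668]
contact_force: [5.5, -0.9, 4.4]
tool_pos: [0.5525, -0.2838, 0.0667]
contact_force: [5.8, -1.0, 2.9]
tool_pos: [0.5498, -0.2836, 0.0667]
contact_force: [5.9, -1.0, 3.6]
tool_pos: [0.547, -0.2834, 0.0667]
contact_force: [6.7, -0.5, 2.2]
tool_pos: [0.5443, -0.2833, 0.0668]
contact_force: [7.3, -1.2, 2.6]
```

```bash
for i in 1 2; do python3 steer.py '[[[0, 0.003, 0, 0, 0, 0, 0], [0, 0.003, 0, 0, 0, 0, 0]]]' | grep -E "pos|contact";done; python3 steer.py '[[[0, -0.015, 0, 0, 0, 0, 0], [0, -0.04, 0, 0, 0, 0, 0], [0.75, -0.04, 0, -0.05, 0, 0, 0], [0.75, 0, 0, -0.07, 0, 0, 0], [0.75, 0.05, 0, -0.07, 0, 0, 0], [0.75, 0.094, 0.006, -0.07, 0, 0, 0], [0.75, 0.094, 0.006, -0.05, 0, 0, 0], [0.75, 0.094, 0.006, -0.05, 0, 0, 0]]]' | grep -E "clock|pos|contact"; python3 go.py .4507 -.2774 .032 86.6
```

```text
tool_pos: [0.5441, -0.2832, 0.0669]
contact_force: [12.1, -2.2, -1.6]
tool_pos: [0.5439, -0.2833, 0.0671]
contact_force: [17.7, -2.5, -7.5]
clock: 40.8
tool_pos: [0.4379, -0.2709, 0.1141]
contact_force: [0.5, -0.7, 0.2]
pos [ 0.4379 -0.2709  0.1141] shift [-0.0139 -0.0058  0.0819] rot [ 0.0006 -0.0085 -0.0023] t 40.8
```

```bash
python3 steer.py '[[[0.75, -0.013, -0.006, 0.01, 0, 0, 0], [0.75, -0.013, -0.006, 0.01, 0, 0, 0], [0.75, -0.013, -0.006, 0.04, 0, 0, 0], [0.75, -0.013, -0.006, 0.07, 0, 0, 0], [0.75, -0.013, -0.006, 0.076, 0, 0, 0], [0.75, -0.013, -0.006, 0.076, 0, 0, 0]]]' | grep -E "clock|pos|contact"; python3 go.py .4507 -.2774 .032 86.6
```

```text
clock: 41.4
tool_pos: [0.455, -0.2772, 0.0395]
contact_force: [-0.4, 0.2, 0.2]
pos [ 0.455  -0.2772  0.0395] shift [ 0.0043 -0.0005  0.0075] rot [ 0.0007 -0.0017 -0.001 ] t 41.4
```

```bash
python3 steer.py '[[[0.75, 0.004, 0, 0.005, 0, 0, 0], [0.75, 0.004, 0, 0.0075, 0, 0, 0], [0.75, 0.004, 0, 0.0075, 0, 0, 0], [0.3, 0.004, 0, 0.0075, 0, 0, 0], [0.3, 0.004, 0, 0.0075, 0, 0, 0], [0.3, 0.004, 0, 0.0075, 0, 0, 0], [0.3, 0.004, 0, 0.0075, 0, 0, 0], [0.3, 0.004, 0, 0.0075, 0, 0, 0]]]' 35;  python3 steer.py '[[[0.3, 0.02, 0, 0, 0, 0, 0], [0.3, 0.04, 0, 0, 0, 0, 0], [0.3, 0.05, 0, 0, 0, 0, 0], [0.3, 0.05, 0, -0.02, 0, 0, 0], [0.3, 0.05, 0, -0.05, 0, 0, 0], [0.3, 0.05, 0, -0.08, 0, 0, 0], [0.3, 0.05, 0, -0.12, 0, 0, 0], [0.3, 0.05, 0, -0.12, 0, 0, 0], [0.3, 0.05, 0, -0.12, 0, 0, 0]]]'
cat > wg.py <<'E'
from h import *
# held logger in the tool frame: display centre, front edge
W=cam("wrist");p,q=tool();w=r.snapshot("wrist");g=cv2.cvtColor(w,cv2.COLOR_RGB2GRAY);cv2.imwrite("pics/wg.png",w[:,:,::-1])
k=cv2.connectedComponentsWithStats((g<150).astype(np.uint8))
for j in range(1,k[0]):
    A=k[2][j][4];x=q.inv().apply(onz(W,k[3][j],p[2]+.0084)-p)
    if 500<A<9000 and np.hypot(x[0]+.005,x[1])<.03:
        print(A,k[2][j][:4],'display',x.round(4),'-> centre tool x',(x[0]-.0164).round(4))
E
python3 wg.py; python3 go.py .63 .18 .155 93.1
```

```text
clock: 42.2
tool_pos: [0.4516, -0.2777, 0.0327]
eef_rot: [0.03, 1.0, -0.0, 0.0]
contact_force: [-0.3, -1.4, 3.8]
opening: 0.605
finger_force: 34.9
clock: 43.1
tool_pos: [0.4015, -0.2748, 0.1526]
eef_rot: [0.031, 1.0, -0.0, 0.001]
contact_force: [-1.0, 0.4, -1.1]
opening: 0.605
finger_force: 34.9
702 [200 214 117   9] display [ 0.0221 -0.0009 -0.0084] -> centre tool x 0.0057
5198 [218 242  82  66] display [-0.0056 -0.0007 -0.0084] -> centre tool x -0.022
pos [ 0.4008 -0.2745  0.1518] shift [-0.201   0.4677 -0.0033] rot [ 0.0002 -0.0009 -0.1152] t 43.15
```

```bash
python3 steer.py '[[[0.3, -0.02, 0.045, -0.004, 0, 0, 0], [0.3, -0.04, 0.09, -0.004, 0, 0, -0.03], [0.3, -0.06, 0.135, -0.004, 0, 0, -0.06], [0.3, -0.08, 0.18, -0.004, 0, 0, -0.09], [0.3, -0.1, 0.225, -0.004, 0, 0, -0.115], [0.3, -0.12, 0.27, -0.004, 0, 0, -0.115], [0.3, -0.14, 0.315, -0.004, 0, 0, -0.115], [0.3, -0.16, 0.36, -0.004, 0, 0, -0.115], [0.3, -0.18, 0.405, -0.004, 0, 0, -0.115], [0.3, -0.2, 0.45, -0.004, 0, 0, -0.115]]]'|grep -E "pos|opening"; python3 go.py .631 .1815 .128 93.1; python3 steer.py '[[[0.3, 0, 0.015, 0, 0, 0, 0], [0.3, 0, 0.015, 0, 0, 0, 0], [0.3, 0, 0.015, 0, 0, 0, 0]]]'|grep -E "pos|opening"; python3 go.py .631 .1815 .128 93.1
```

```text
tool_pos: [0.628, 0.164, 0.1539]
opening: 0.604
pos [0.628  0.164  0.1539] shift [-0.004   0.0174  0.0258] rot [-0.002  -0.0033  0.0009] t 44.15
tool_pos: [0.6264, 0.1755, 0.1546]
opening: 0.609
pos [0.6264 0.1755 0.1546] shift [-0.005   0.0059  0.0266] rot [-0.0034 -0.003   0.0002] t 44.45
```

```bash
python3 steer.py '[[[0.3, -0.005, 0.006, 0.01, 0, 0, 0], [0.3, -0.005, 0.006, 0.024, 0, 0, 0], [0.3, -0.005, 0.006, 0.024, 0, 0, 0], [0.3, -0.005, 0.006, 0.024, 0, 0, 0]]]'|grep -E "pos|opening"; python3 wl.py .6532 .182; python3 wg.py; python3 go.py .631 .1815 .1085 93.1
```

```text
tool_pos: [0.6318, 0.1826, 0.1315]
opening: 0.603
front [np.float64(-0.0555), np.float64(-0.055), np.float64(-0.0555)] (want -.055)
sides [np.float64(-0.0375), np.float64(0.038)] (want -/+.0375)
pos [0.6324 0.1834 0.1325] shift [ 0.0015 -0.0018  0.024 ] rot [ 0.0001  0.0001 -0.0004] t 44.95
```

```bash
python3 steer.py '[[[0.3, 0.001, -0.001, 0.01, 0, 0, 0], [0.3, 0.001, -0.001, 0.018, 0, 0, 0], [0.3, 0.001, -0.001, 0.022, 0, 0, 0], [0.3, 0.001, -0.001, 0.022, 0, 0, 0]]]'|grep -E "pos|opening|contact"; for i in 1 2 3; do python3 steer.py '[[[0.3, 0, 0, 0.001, 0, 0, 0], [0.3, 0, 0, 0.001, 0, 0, 0]]]'|grep -E "pos|contact"; done
```

```text
tool_pos: [0.631, 0.1825, 0.1096]
contact_force: [-0.6, -0.5, -0.9]
opening: 0.603
tool_pos: [0.6314, 0.1829, 0.1094]
contact_force: [-0.8, 0.6, -0.5]
tool_pos: [0.6315, 0.183, 0.1089]
contact_force: [-0.8, -0.5, 2.3]
tool_pos: [0.6315, 0.1829, 0.1088]
contact_force: [-2.5, -1.3, 8.0]
```

```bash
python3 steer.py '[[[0.75, 0, 0, 0, 0, 0, 0], [0.75, 0, 0, 0, 0, 0, 0], [0.75, 0, 0, 0, 0, 0, 0], [0.75, 0, 0, -0.03, 0, 0, 0], [0.75, 0.008, 0, -0.06, 0, 0, 0], [0.75, 0.008, 0, -0.062, 0, 0, 0], [0.75, 0.008, 0, -0.062, 0, 0, 0]]]'|grep -E "clock|pos|opening"; python3 wl.py .6529 .182; python3 chk.py;python3 b.py
```

```text
clock: 46.65
tool_pos: [0.6237, 0.1824, 0.1699]
opening: 0.75
logger centre [0.6546 0.1836]
button [0.6768 0.1839]
front [np.float64(-0.055), np.float64(-0.055), np.float64(-0.055)] (want -.055)
sides [np.float64(-0.0375), np.float64(0.038)] (want -/+.0375)
label [649.  304.2] [108.1  74.4] 2.6
label [654.3 183.8] [108.4  74.1] 2.6
  display [640.1 184.2] [34.8 36.3] 1.0
label [663.7  30.7] [106.7  74.1] 3.5
  display [647.8  30.7] [35.  36.1] 2.9
0.045 base 0.549 edge 0.583
0.16 base 0.524 edge 0.5765
0.18 base 0.579 edge 0.5755
0.2 base 0.5915 edge 0.5745
0.28 base 0.57 edge 0.57
0.3 base 0.569 edge 0.5685
0.32 base 0.568 edge 0.5675
```

Within 2 mm. Now the third bay.

```bash
python3 go.py .5965 -.3624 .165 86.6; python3 steer.py '[[[0, 0, -0.048, 0, 0, 0, 0], [0, 0.005, -0.096, 0, 0, 0, 0.03], [0, 0.01, -0.144, 0, 0, 0, 0.06], [0, 0.015, -0.192, 0, 0, 0, 0.1], [0, 0.02, -0.24, 0, 0, 0, 0.114], [0, 0.025, -0.288, 0, 0, 0, 0.114], [0, 0.03, -0.336, 0, 0, 0, 0.114], [0, 0.035, -0.384, 0, 0, 0, 0.114], [0, 0.04, -0.432, 0, 0, 0, 0.114], [0, 0.045, -0.48, 0, 0, 0, 0.114]]]'|grep -E "clock|pos|opening"; python3 steer.py '[[[0, 0, -0.045, 0, 0, 0, 0], [0, 0, -0.055, 0, 0, 0, 0], [0, 0, -0.055, 0, 0, 0, 0], [0, 0, -0.055, 0, 0, 0, 0]]]'|grep pos; python3 go.py .5945 -.3624 .063 86.6
```

```text
pos [0.6228 0.1816 0.1679] shift [ 0.0557 -0.5418  0.0036] rot [-0.0012 -0.002   0.1135] t 46.8
clock: 47.8
tool_pos: [0.6034, -0.3015, 0.1679]
opening: 0.006
tool_pos: [0.6013, -0.352, 0.1685]
pos [ 0.6013 -0.352   0.1685] shift [ 0.0061 -0.011   0.1055] rot [ 0.0026 -0.0009  0.0015] t 48.2
```

```bash
python3 steer.py '[[[0, 0.003, -0.01, 0, 0, 0, 0], [0, 0.003, -0.01, 0.04, 0, 0, 0], [0, 0.003, -0.01, 0.08, 0, 0, 0], [0, 0.003, -0.01, 0.104, 0, 0, 0], [0, 0.003, -0.01, 0.104, 0, 0, 0], [0, 0.003, -0.01, 0.104, 0, 0, 0]]]' | grep -E "pos|contact"; python3 steer.py '[[[0, 0.006, 0, 0, 0, 0, 0], [0, 0.012, 0, 0, 0, 0, 0], [0, 0.018, 0, 0, 0, 0, 0], [0, 0.024, 0, 0, 0, 0, 0], [0, 0.03, 0, 0, 0, 0, 0], [0, 0.036, 0, 0, 0, 0, 0], [0, 0.042, 0, 0, 0, 0, 0], [0, 0.048, 0, 0, 0, 0, 0]]]' | grep -E "pos|contact"; for i in 1 2 3 4; do python3 steer.py '[[[0, 0.003, 0, 0, 0, 0, 0], [0, 0.003, 0, 0, 0, 0, 0]]]' | grep -E "pos|contact";done
```

```text
tool_pos: [0.5983, -0.3632, 0.066]
contact_force: [0.7, 0.5, 0.9]
tool_pos: [0.5512, -0.3617, 0.0664]
contact_force: [5.5, -1.7, 3.4]
tool_pos: [0.548, -0.3615, 0.0663]
contact_force: [4.2, -1.6, 2.7]
tool_pos: [0.5454, -0.3613, 0.0664]
contact_force: [5.6, -2.5, 2.1]
tool_pos: [0.5426, -0.3612, 0.0664]
contact_force: [6.5, -1.9, 2.9]
tool_pos: [0.5398, -0.361, 0.0664]
contact_force: [6.0, -2.0, 2.8]
```

```bash
for i in 1 2; do python3 steer.py '[[[0, 0.003, 0, 0, 0, 0, 0], [0, 0.003, 0, 0, 0, 0, 0]]]' | grep -E "pos|contact";done; python3 steer.py '[[[0, -0.015, 0, 0, 0, 0, 0], [0, -0.04, 0, 0, 0, 0, 0], [0.75, -0.04, 0, -0.05, 0, 0, 0], [0.75, 0, 0, -0.07, 0, 0, 0], [0.75, 0.05, 0, -0.07, 0, 0, 0], [0.75, 0.094, 0.006, -0.07, 0, 0, 0], [0.75, 0.094, 0.006, -0.05, 0, 0, 0], [0.75, 0.094, 0.006, -0.05, 0, 0, 0]]]' | grep -E "clock|pos|contact"; python3 go.py .4459 -.3553 .032 86.6
```

```text
tool_pos: [0.5396, -0.361, 0.0666]
contact_force: [12.0, -3.0, -1.7]
tool_pos: [0.5395, -0.3609, 0.0667]
contact_force: [18.4, -3.6, -6.1]
clock: 51.6
tool_pos: [0.4333, -0.3481, 0.1133]
contact_force: [0.6, 0.5, 0.5]
pos [ 0.4333 -0.3481  0.1133] shift [-0.0137 -0.0066  0.0812] rot [ 0.0018 -0.0083 -0.0016] t 51.6
```

```bash
python3 steer.py '[[[0.75, -0.009, -0.006, 0.01, 0, 0, 0], [0.75, -0.009, -0.006, 0.01, 0, 0, 0], [0.75, -0.009, -0.006, 0.04, 0, 0, 0], [0.75, -0.009, -0.006, 0.07, 0, 0, 0], [0.75, -0.009, -0.006, 0.076, 0, 0, 0], [0.75, -0.009, -0.006, 0.076, 0, 0, 0]]]' | grep -E "clock|pos|contact"; python3 go.py .4459 -.3553 .032 86.6
```

```text
clock: 52.2
tool_pos: [0.4472, -0.3546, 0.0387]
contact_force: [0.3, 0.5, 0.6]
pos [ 0.4472 -0.3546  0.0387] shift [ 0.0012 -0.0008  0.0067] rot [ 0.001  -0.0011  0.0001] t 52.2
```

```bash
python3 steer.py '[[[0.75, 0.001, -0.001, 0.005, 0, 0, 0], [0.75, 0.001, -0.001, 0.0072, 0, 0, 0], [0.75, 0.001, -0.001, 0.0072, 0, 0, 0], [0.3, 0.001, -0.001, 0.0072, 0, 0, 0], [0.3, 0.001, -0.001, 0.0072, 0, 0, 0], [0.3, 0.001, -0.001, 0.0072, 0, 0, 0], [0.3, 0.001, -0.001, 0.0072, 0, 0, 0], [0.3, 0.001, -0.001, 0.0072, 0, 0, 0]]]' 35|grep -E "pos|opening";  python3 steer.py '[[[0.3, 0.02, 0, 0, 0, 0, 0], [0.3, 0.04, 0, 0, 0, 0, 0], [0.3, 0.05, 0, 0, 0, 0, 0], [0.3, 0.05, 0, -0.02, 0, 0, 0], [0.3, 0.05, 0, -0.05, 0, 0, 0], [0.3, 0.05, 0, -0.08, 0, 0, 0], [0.3, 0.05, 0, -0.12, 0, 0, 0], [0.3, 0.05, 0, -0.12, 0, 0, 0], [0.3, 0.05, 0, -0.12, 0, 0, 0]]]'|grep -E "pos|opening"; python3 wg.py; python3 lab.py; python3 go.py .628 .303 .155 93.1
```

```text
tool_pos: [0.446, -0.3562, 0.0325]
opening: 0.604
tool_pos: [0.3961, -0.3534, 0.1525]
opening: 0.607
728 [200 216 117   8] display [ 0.0212 -0.0011 -0.0084] -> centre tool x 0.0048
5200 [217 244  83  66] display [-0.0065 -0.0005 -0.0084] -> centre tool x -0.0229
label [649.1 303.9] size [108.3  73.6] 2.7
label [654.2 183.9] size [108.2  74.3] 2.9
label [662.7  30.6] size [108.6  73.6] 3.3
pos [ 0.395  -0.3528  0.151 ] shift [-0.1934  0.6686 -0.0038] rot [ 0.001  -0.002  -0.1139] t 54.0
```

```bash
python3 steer.py '[[[0.3, -0.013, 0.046, -0.004, 0, 0, 0], [0.3, -0.026, 0.092, -0.004, 0, 0, -0.03], [0.3, -0.039, 0.138, -0.004, 0, 0, -0.06], [0.3, -0.052, 0.184, -0.004, 0, 0, -0.09], [0.3, -0.065, 0.23, -0.004, 0, 0, -0.114], [0.3, -0.078, 0.276, -0.004, 0, 0, -0.114], [0.3, -0.091, 0.322, -0.004, 0, 0, -0.114], [0.3, -0.104, 0.368, -0.004, 0, 0, -0.114], [0.3, -0.117, 0.414, -0.004, 0, 0, -0.114], [0.3, -0.13, 0.46, -0.004, 0, 0, -0.114]]]'|grep -E "pos|opening"; python3 go.py .625 .301 .155 93.1
```

```text
tool_pos: [0.5526, 0.1, 0.1544]
opening: 0.612
pos [0.5526 0.1    0.1544] shift [-0.0834  0.1967 -0.001 ] rot [-0.001  -0.003   0.0007] t 55.0
```

```bash
python3 steer.py '[[[0.3, -0.018, 0.045, 0, 0, 0, 0], [0.3, -0.036, 0.09, 0, 0, 0, 0], [0.3, -0.054, 0.135, 0, 0, 0, 0], [0.3, -0.072, 0.17, 0, 0, 0, 0], [0.3, -0.08, 0.19, 0, 0, 0, 0], [0.3, -0.08, 0.19, 0, 0, 0, 0], [0.3, -0.08, 0.19, 0, 0, 0, 0]]]'|grep -E "pos|opening"; python3 go.py .625 .301 .130 93.1
```

```text
tool_pos: [0.6217, 0.2915, 0.1542]
opening: 0.609
pos [0.6217 0.2915 0.1542] shift [-0.0039  0.0094  0.0241] rot [-0.0026 -0.0027  0.001 ] t 55.7
```

```bash
python3 steer.py '[[[0.3, -0.004, 0.009, 0.01, 0, 0, 0], [0.3, -0.004, 0.009, 0.023, 0, 0, 0], [0.3, -0.004, 0.009, 0.023, 0, 0, 0], [0.3, -0.004, 0.009, 0.023, 0, 0, 0]]]'|grep -E "pos|opening"; python3 wl.py .6485 .3025; python3 wg.py; python3 go.py .625 .301 .1085 93.1
```

```text
tool_pos: [0.6259, 0.3005, 0.1323]
opening: 0.609
logger centre [0.6635 0.3018]
front [np.float64(-0.0565), np.float64(-0.056), np.float64(-0.056)] (want -.055)
sides [np.float64(-0.038), np.float64(0.0375)] (want -/+.0375)
4867 [217 244  82  66] display [-0.0059 -0.0007 -0.0084] -> centre tool x -0.0223
pos [0.6264 0.3012 0.1334] shift [ 0.0014 -0.0002  0.0249] rot [ 0.0001  0.0003 -0.0004] t 56.2
```

```bash
python3 steer.py '[[[0.3, 0.001, 0, 0.01, 0, 0, 0], [0.3, 0.001, 0, 0.018, 0, 0, 0], [0.3, 0.001, 0, 0.023, 0, 0, 0], [0.3, 0.001, 0, 0.023, 0, 0, 0]]]'|grep -E "pos|opening|contact"; for i in 1 2; do python3 steer.py '[[[0.3, 0, 0, 0.001, 0, 0, 0], [0.3, 0, 0, 0.001, 0, 0, 0]]]'|grep -E "pos|contact"; done
```

```text
tool_pos: [0.6249, 0.3013, 0.1094]
contact_force: [0.2, -0.8, 0.3]
opening: 0.602
tool_pos: [0.6251, 0.3016, 0.109]
contact_force: [-0.4, -0.5, -0.5]
tool_pos: [0.6253, 0.3017, 0.1087]
contact_force: [-0.6, -0.4, 2.7]
```

```bash
python3 steer.py '[[[0.75, 0, 0, 0, 0, 0, 0], [0.75, 0, 0, 0, 0, 0, 0], [0.75, 0, 0, 0, 0, 0, 0], [0.75, 0, 0, -0.03, 0, 0, 0], [0.75, 0.008, 0, -0.06, 0, 0, 0], [0.75, 0.008, 0, -0.062, 0, 0, 0], [0.75, 0.008, 0, -0.062, 0, 0, 0]]]'|grep -E "clock|pos|opening"; python3 wl.py .6475 .302;  python3 steer.py '[[[0.75, 0.05, 0, -0.02, 0, 0, 0], [0.75, 0.1, 0, -0.05, 0, 0, 0], [0.75, 0.15, 0, -0.08, 0, 0, 0], [0.75, 0.18, 0, -0.1, 0, 0, 0], [0.75, 0.18, 0, -0.1, 0, 0, 0], [0.75, 0.18, 0, -0.1, 0, 0, 0]]]'|grep pos; python3 chk.py; python3 b.py
python3 - <<'E'
from h import *
# bystanders: picture change since the start
a=cv2.imread("pics/last_sc.png");o=cv2.imread("pics/scene0.png")
for n,(x,y,w,h) in dict(bottle=(143,160,28,38),beaker=(155,193,30,40),timer=(272,165,34,26),dock=(172,135,85,70)).items():
    d=np.abs(a[y:y+h,x:x+w].astype(int)-o[y:y+h,x:x+w]).max(2);print(n,d.mean().round(1),(d>50).sum())
E
```

```text
clock: 57.7
tool_pos: [0.6175, 0.3014, 0.1709]
opening: 0.747
logger centre [0.6486 0.3021]
button [0.6714 0.3026]
front [np.float64(-0.0555), np.float64(-0.055), np.float64(-0.055)] (want -.055)
sides [np.float64(-0.0375), np.float64(0.0385)] (want -/+.0375)
tool_pos: [0.437, 0.2912, 0.2702]
label [649.1 304.2] [108.1  73.7] 2.4
  display [635.2 303.4] [34.2 37. ] 3.0
label [654.2 183.7] [108.5  73.9] 2.9
  display [639.8 184.7] [34.7 36.4] 2.9
label [662.8  30.8] [109.1  74.3] 3.5
  display [647.6  30.3] [35.2 37.4] 1.3
0.045 base 0.5825 edge 0.583
0.16 base 0.5755 edge 0.5765
0.18 base 0.5745 edge 0.5755
0.2 base 0.5735 edge 0.5745
0.28 base 0.57 edge 0.57
0.3 base 0.569 edge 0.5685
0.32 base 0.568 edge 0.5675
bottle 10.5 0
beaker 9.8 0
timer 48.7 400
dock 12.6 97
```

Run:
```python
from h import *
b=r.snapshot("side")[:,:,::-1];o=cv2.imread("pics/side0.png")
def g(i):
    h=cv2.cvtColor(i,cv2.COLOR_BGR2HSV)[225:280,225:280]; m=(h[...,1]>70)&(abs(h[...,0].astype(int)-70)<25); y,x=np.nonzero(m); return len(x),x.mean()+225,y.mean()+225
print(g(o),g(b)); print(r.finish_job())
```

```text
(121, np.float64(253.71074380165288), np.float64(247.5785123966942)) (122, np.float64(253.78688524590163), np.float64(247.5983606557377))
the job is handed in; nothing more can be done
None
```

I've handed in the job: all three cartons lie label up with their base ends within about 1 mm of the mat's near edge. Each has a logger display up within about 2 mm of its label's centre. One carton was knocked after its logger was placed, so I pushed it back and re-centred the logger. The beaker, bottle and timer look unmoved in the camera checks, and the judge's verdict was not shown.

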